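# Clear the files and key on the laser

## Task

Get the jeweller's laser bench ready: first stand every hand file from the bench upright in the tool holder's cups, blade down to the bottom, and only then take the key out of its rest, push it fully home into the key switch on the control box while the switch is still off, and turn it a quarter turn clockwise to on, leaving it in; finish by pressing the ready button on the box all the way in and letting it go. Leave the jar, steel block and bowl where they are.

Things in the scene. Friction and masses are not known exactly. Their poses are not given: they have to be found in the camera images.
- key_head (a point): Centre of the loose key's head: flat black plastic, 28 mm wide (own x), 10 mm thick (own y), 32 mm high (own z). Below it a steel blade, 16 mm (x) by 5 mm (y), 22 mm long, ends 38 mm below this point. Own z is up when the blade points down. 30 g. At the start it stands blade down in the key rest. It works either way round (half a turn about z).
- key_tip (a point): Centre of the lower end of the key's blade, 38 mm below the head's centre (own -z).
- keyrest: Fixed dark wooden block, 56 x 56 x 34 mm high, origin at the centre of its underside, with a loose-fitting slot in its top (long along own x) in which the key stands; the key head's underside then rests on the block's top, so the head's centre is 50 mm above the bench.
- switch_slot (a point): Centre of the key slot's mouth, 58 mm above the bench, in a 30 mm square steel barrel on the fixed white box (170 x 130 x 52 mm). Vertical slot 18 mm (own x) by 7 mm (own y), 25 mm deep; own z up; axes turn with the barrel. With the key home its head rests on the barrel: the key's tip 22 mm below and its head's centre 16 mm above this point.
- switch (a joint): Key switch angle, rad: 0 is off (slot's long side points at the white dot beside the barrel), growing clockwise seen from above to 1.57, on (at the white bar mark), where it meets a stop. Friction about 0.04 N m; it stays where it is left. The key has about 0.13 rad of play in the slot: turn it on until the stop.
- ready_top (a point): Centre of the top of the round grey ready button (26 mm wide, in a black housing) on the control box, 72 mm above the bench, 62 mm from the switch's axis. Pushed straight down; 6 mm of travel, spring return, about 5 N fully down.
- ready (a joint): How far the ready button is pressed in, m: 0 released, 0.006 fully in.
- holder: Fixed tool holder: three square aluminium cups, open at the top, in a row along own y (at -68, 0 and +68 mm) on a base bar 70 x 200 x 6 mm. Origin at the centre of its underside. Each cup is 36 mm square outside, 26 mm inside, its rim 82 mm and its inner floor 11 mm above the bench.
- cup0 (a point): Centre of the mouth of holder cup 0, at the rim, 82 mm above the bench (inner floor 71 mm below).
- cup1 (a point): Centre of the mouth of holder cup 1, at the rim, 82 mm above the bench (inner floor 71 mm below).
- cup2 (a point): Centre of the mouth of holder cup 2, at the rim, 82 mm above the bench (inner floor 71 mm below).
- file0_mid (a point): Centre of the square wooden handle (24 x 24 x 90 mm, brass ferrule) of a hand file; None if absent. Own x points to the blade's tip; steel blade 12 x 12 mm from 45 to 125 mm ahead of here. About 70 g, balance point 12 mm ahead. Lying, the handle is flat on the bench (centre 12 mm high) and the blade floats; standing blade down in a cup this point is 136 mm above the bench.
- file0_tip (a point): Centre of the end of the blade of file 0, 125 mm ahead of its handle's centre.
- file0_butt (a point): Centre of the handle's end face of file 0, 45 mm behind its handle's centre.
- file1_mid (a point): Centre of the square wooden handle (24 x 24 x 90 mm, brass ferrule) of a hand file; None if absent. Own x points to the blade's tip; steel blade 12 x 12 mm from 45 to 125 mm ahead of here. About 70 g, balance point 12 mm ahead. Lying, the handle is flat on the bench (centre 12 mm high) and the blade floats; standing blade down in a cup this point is 136 mm above the bench.
- file1_tip (a point): Centre of the end of the blade of file 1, 125 mm ahead of its handle's centre.
- file1_butt (a point): Centre of the handle's end face of file 1, 45 mm behind its handle's centre.
- file2_mid (a point): Centre of the square wooden handle (24 x 24 x 90 mm, brass ferrule) of a hand file; None if absent. Own x points to the blade's tip; steel blade 12 x 12 mm from 45 to 125 mm ahead of here. About 70 g, balance point 12 mm ahead. Lying, the handle is flat on the bench (centre 12 mm high) and the blade floats; standing blade down in a cup this point is 136 mm above the bench.
- file2_tip (a point): Centre of the end of the blade of file 2, 125 mm ahead of its handle's centre.
- file2_butt (a point): Centre of the handle's end face of file 2, 45 mm behind its handle's centre.
- pot: Bystander: clear jar with a blue cap, 70 mm wide and 70 mm high, origin under its centre.
- block: Bystander: steel bench block 65 x 65 x 22 mm, origin under its centre.
- dish: Bystander: white bowl, 90 mm wide and 30 mm high, origin under its centre.

How it is judged (in metres and radians):
On the way, in this order (a step that is already met when the one before it is completed fails the run):
1. every file stands in a cup of the holder, blade down (z of each of file0_tip, file1_tip, file2_tip in the frame of holder below 0.028 m and z of each of file0_butt, file1_butt, file2_butt in the frame of holder above 0.165 m and x of file0_tip in the frame of holder between -0.018 and 0.018 m and y of file0_tip in the frame of holder between -0.088 and 0.088 m and x of file1_tip in the frame of holder between -0.018 and 0.018 m and y of file1_tip in the frame of holder between -0.088 and 0.088 m and x of file2_tip in the frame of holder between -0.018 and 0.018 m and y of file2_tip in the frame of holder between -0.088 and 0.088 m), for 0.2 s.
2. the key is fully home in the switch, which is still off (z of key_tip in the frame of switch_slot below -0.0175 m and horizontal distance between key_head and switch_slot below 0.006 m and angle between key_head's own z axis and vertical below 0.15 rad and value of joint switch below 0.35 rad), for 0.2 s.
3. the key, home, has turned the switch to on (z of key_tip in the frame of switch_slot below -0.0175 m and horizontal distance between key_head and switch_slot below 0.006 m and angle between key_head's own z axis and vertical below 0.15 rad and value of joint switch above 1.35 rad), for 0.2 s.
4. with the switch on, the ready button is pressed in (all of step 3 and value of joint ready above 0.0042 m), for 0.05 s.
At the end, for the whole second after the job is handed in: Every file stands blade down in a holder cup (tip less than 28 mm, handle end more than 165 mm above the bench, tip within the cups); the key is upright in the slot, tip at least 17.5 mm deep (22 is home), head within 6 mm of the axis; switch over 1.35 rad; button out (all of step 1 and all of step 3 and value of joint ready below 0.002 m); the robot touches nothing.
It fails at once if the jar is pushed more than 30 mm (distance of pot from where it was at the start of the episode above 0.03 m).
It fails at once if the steel block is pushed more than 30 mm (distance of block from where it was at the start of the episode above 0.03 m).
It fails at once if the white bowl is pushed more than 30 mm (distance of dish from where it was at the start of the episode above 0.03 m).
It fails at once if the switch is turned without the key in it (value of joint switch above 0.35 rad and distance between key_tip and switch_slot above 0.035 m).
Of file0, file1, file2 only 2 to 3 are there at a start; the rules pass over those that are not, and their reading is None.
At some moment in a run one of file0, file1, file2 may be knocked a few centimetres aside while the robot is not near it.
It also fails if it takes over 210 s, if anything falls off the work surface, if the arm or the gripper's body presses on something with over 40 N, if the wrist force passes 120 N, or if a joint passes its speed limit or range.

## Robot

A 7-joint arm with a two-finger parallel gripper is mounted at the origin on the work surface. World frame = base frame: x ahead of the robot, y to its left, z up, the work surface at z = 0. Lengths are in mm, angles in rad, forces in N, time in s.
With the tool pointing down it reaches from about 425 to 875 mm from the base axis. Payload 4.7 kg.
Tool frame: the origin (TCP) lies midway between the tips of the shut fingers; the grasp point (between the pads) lies 19 mm behind it; z points along the fingers, y is the line along which they close (so a half turn about z gives the same grasp; the last joint's range is limited). The gripper opens to 87 mm and grips with 3 to 60 N. Pads are 19 mm wide; open, the fingers measure 117 mm over their backs; the gripper's body (75 mm by 190 mm) begins 51 mm behind the grasp point.
Start: joints at [-1.266, 0.321, -0.07, 1.45, 0.023, 1.371, -0.057], TCP at [186.395, 622.722, 222.587] pointing down, gripper open.
Joint ranges: [-2.86, 2.86], [-0.3, 2.09], [-1.38, 1.24], [0.06, 2.45], [-1.56, 4.7], [0.09, 2.05], [-2.69, 2.69]. Speed limits (rad/s): [2.57, 2.57, 3.14, 3.14, 3.14, 3.14, 3.14].

## Interface

Orientations are given as a unit quaternion [w, x, y, z].
In Python, from station import env gives the robot as it stands.
- The arm moves only by the tool drive_tool, never from a script. Its argument "moves" is one flat list of numbers, 5 for each row, row after row: the opening, from 0 (shut) to 1 (fully open), then the shift along the tool's x, y, z in m, then the turn about the tool's z in degrees. In form: [claw, tx, ty, tz, yaw, claw, tx, ty, tz, yaw, ...]. A call has 1 to 20 rows; each row is the pose to reach, as a shift and turn from the pose commanded when the call began, along the tool's axes at that moment; what a row does not reach only later rows make up. A row lasts 1/10 s, in which the tool goes at most 50 mm and 8.59 degrees, less where a joint would pass 70% of its speed; a pose out of reach is approached as far as the arm can. A call with a gripper value outside its range is refused whole. The fingers move at their own pace and stop on an object; "grip_force" is the grip in N (left out, the last holds). Time passes only in rows, so rows that repeat a pose let the fingers close. It gives the time, the measured TCP pose, the force, the opening and the grip force at its end, in the units of the state.
- env.state(): the state, without advancing time (a new reading comes with each control period).
- env.read_camera(name): name is "scene" or "top" or "wrist"; returns (picture, depth): 420x560x3 uint8, red, green, blue; 420x560 float32, mm along the optical axis (not along the pixel's ray), 0 where there is no reading.
- env.camera_info(name): a dict with "fx", "fy", "cx", "cy" (pixels), "k1" (the pictures are not rectified: a ray, as slopes to the right and down, at radius r is drawn at 1 + k1 r^2 times it, then the intrinsics apply), "R" (3x3) and "t" (3): a world point X has camera coordinates R X + t; the wrist camera has in their place "mount" (4x4, takes a point from camera to tool coordinates, whose origin is the TCP and whose axes are the flange's). Camera axes: x right, y down, z forward; pixel columns grow to the right and rows downward; lengths in mm; the calibration is good to about 2 mm. A picture is of the moment at which its call begins: read the wrist's pose just before it. camera_info takes no time and is no camera call.
- env.hand_in(): hands the job in; it is judged then, once.
The state is a dict: "clock": time; "joint_positions": joint angles; "qvel": joint speeds; "effort": joint torques, N m; "ee_pos": TCP position; "tool_rot": TCP orientation; "contact_force": force on the tool from outside, world axes, zero at the start; "moment": the same for the moment, N m; "opening": finger opening in mm; "gripper_force": force on a finger pad.
Only numpy, scipy, OpenCV 4.12 (cv2) and the standard library are available. Lean on these libraries where they do the work, as an engineer would, in place of code of your own. Each camera call takes 0.05 s, during which the arm holds its last target. There are 200 camera calls.

## Working session

There is one attempt and no reset: what is moved stays moved. The work goes in short steps, Python scripts to look and compute and a tool call to move; the robot and the scene stay as the last step left them, time stands still between calls to the robot, and variables do not carry over. Pictures are saved under pics/ and viewed, at most 14 in all, crops included, and the job is handed in when it is done.

Besides the shell and the picture viewer there is one more tool, called after "Emit:" as name(argument=value, ...), one argument or row to a line, values as JSON. drive_tool: Moves the arm, as the interface text tells. Its arguments: {"type":"object","properties":{"moves":{"type":"array","items":{"type":"number"}},"grip_force":{"type":"number"}},"required":["moves"]}

```bash
ls; mkdir -p pics; cat > h.py <<'E'
import numpy as np, cv2
from station import env
from scipy.spatial.transform import Rotation as Ro
def snap(n):
    s=env.state(); p,d=env.read_camera(n); return s,p,d
def cam(n,s=None):
    c=env.camera_info(n)
    if 'R' in c and c.get('R') is not None: R=np.array(c['R']);t=np.array(c['t'])
    else:
        M=np.array(c['mount']); q=s['tool_rot']; W=np.eye(4)
        W[:3,:3]=Ro.from_quat([q[1],q[2],q[3],q[0]]).as_matrix(); W[:3,3]=s['ee_pos']
        T=np.linalg.inv(W@M); R=T[:3,:3]; t=T[:3,3]
    return c,R,t
def rays(C,uv):
    c,R,t=C; uv=np.atleast_2d(np.array(uv,float))
    d=np.stack([(uv[:,0]-c['cx'])/c['fx'],(uv[:,1]-c['cy'])/c['fy']],1); s=d.copy()
    for _ in range(20): s=d/(1+c['k1']*(s**2).sum(1,keepdims=True))
    v=np.c_[s,np.ones(len(s))]@R; return -R.T@t, v
def onplane(C,uv,z):
    o,v=rays(C,uv); return o+v*((z-o[2])/v[:,2])[:,None]
def world(C,uv,depth):
    o,v=rays(C,uv); return o+v*np.atleast_1d(depth)[:,None]
def proj(C,X):
    c,R,t=C; p=np.atleast_2d(X)@R.T+t; s=p[:,:2]/p[:,2:]; s=s*(1+c['k1']*(s**2).sum(1,keepdims=True))
    return s*[c['fx'],c['fy']]+[c['cx'],c['cy']]
def cross(rs):
    A=0;b=0
    for o,v in rs:
        v=v.ravel()/np.linalg.norm(v); P=np.eye(3)-np.outer(v,v); A=A+P; b=b+P@o
    return np.linalg.solve(A,b)
E
python3 - <<'E'
from h import *
for n in ['top','scene','wrist']:
    s,p,d=snap(n); cv2.imwrite(f'pics/{n}0.png',p[:,:,::-1]); np.savez(f'pics/{n}0.npz',p=p,d=d)
    c,R,t=cam(n,s); print(n,c['fx'],c['k1'],-R.T@t,R.round(2).tolist())
print(s)
E
```

```text
pics
top 536.4256895328178 -0.14622496334249963 [ 346.67998606  -15.50781519 1401.5567391 ] [[0.02, -1.0, 0.02], [-0.98, -0.02, -0.18], [0.18, -0.01, -0.98]]
scene 527.7408010523916 -0.025528899080642414 [1027.56414867 -617.20375578 1217.72493522] [[0.82, 0.58, -0.01], [0.48, -0.7, -0.53], [-0.31, 0.43, -0.85]]
wrist 325.39811420206286 -0.002133130998367169 [112.08885266 645.37870406 382.91152652] [[0.29, 0.96, -0.0], [0.92, -0.27, 0.28], [0.27, -0.08, -0.96]]
{'clock': 0.1, 'joint_positions': array([-1.26588698,  0.32172268, -0.07006736,  1.45154953,  0.02260872,
        1.37076384, -0.05686085]), 'qvel': array([ 4.97805255e-06, -1.54794327e-03,  2.24008527e-03, -1.14378052e-03,
       -6.17336579e-04,  2.22724520e-03,  6.61204436e-04]), 'effort': array([ 6.07242582e-04, -4.92568338e+01, -4.05448666e-01, -3.13402176e+01,
       -6.41492335e-02,  3.94761830e-02,  6.68647363e-05]), 'ee_pos': array([186.29448694, 622.23005552, 221.58948078]), 'tool_rot': array([-6.76271405e-05,  1.44866978e-01,  9.89450793e-01, -8.25773811e-04]), 'contact_force': array([-0.24913851,  0.33378409, -0.25481213]), 'moment': array([-0.03025118,  0.0109826 ,  0.03480772]), 'gripper_force': 0.0, 'opening': 86.93731051664959}
```

View pics/top0.png

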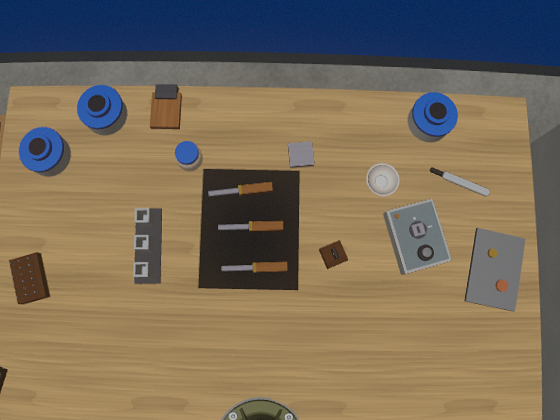

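View pics/scene0.png

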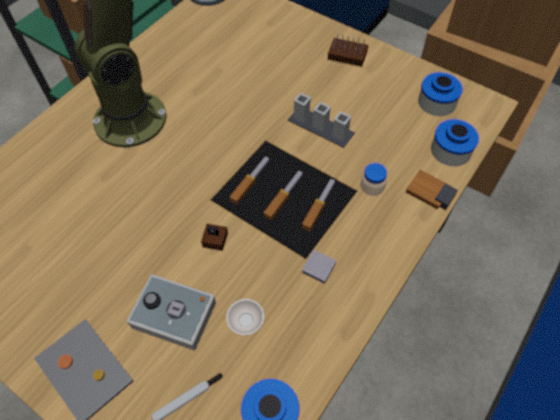

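The top view shows three files on the black mat (handles near (256,188), (266,226), (270,267)), the holder at (141,243), the key rest at (334,254), and the box with barrel (418,230) and button (426,253). The scene view shows the same layout. The arm itself isn't obvious, so I'll check projections and the wrist view.

```bash
python3 - <<'E'
from h import *
for n in ['top','scene']:
    C=cam(n); print(n,proj(C,[[0,0,0],[186,622,222],[500,0,0]]).round())
C=cam('top'); d=np.load('pics/top0.npz')['d']
for nm,(u,v) in dict(mat=(250,210),h0=(256,188),t0=(212,192),h1=(266,226),t1=(222,227),h2=(270,267),t2=(225,268),c0=(142,215),c1=(141,242),c2=(141,269),rest=(334,254),slot=(418,230),btn=(426,253),pot=(187,153),blk=(301,154),dish=(383,180)).items():
    print(nm,world(C,[(u,v)],d[v,u])[0].round())
E
```

```text
top [[259. 444.]
 [-18. 368.]
 [263. 248.]]
scene [[130. 119.]
 [295. -27.]
 [260. 197.]]
mat [600.  37.  -3.]
h0 [655.  22.  20.]
t0 [643. 139.  16.]
h1 [554.  -6.  23.]
t1 [549. 108.  22.]
h2 [447. -19.  31.]
t2 [443.  97.  19.]
c0 [578. 322.  12.]
c1 [505. 317.  25.]
c2 [435. 313.  26.]
rest [ 481. -179.   61.]
slot [ 547. -397.   57.]
btn [ 486. -412.   70.]
pot [734. 202.  67.]
blk [750. -95.  23.]
dish [ 690. -320.    1.]
```

View pics/wrist0.png

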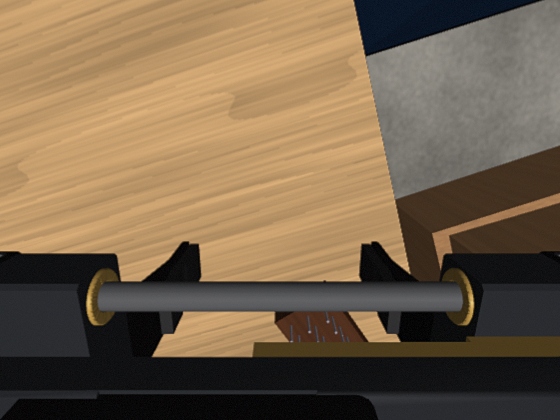

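The wrist view shows bare bench plus the fingers, with the arm just outside the top view. Next I'll move the hand over the mat for a close look.

```bash
cat >> h.py <<'E'
def go(x,y,z,az,s=None):
    """tool move to TCP xyz (mm) with tool-x azimuth az (deg)"""
    s=s or env.state(); q=s['tool_rot']; R=Ro.from_quat([q[1],q[2],q[3],q[0]]).as_matrix()
    m=R.T@(np.array([x,y,z])-s['ee_pos'])/1000
    a=np.degrees(np.arctan2(R[1,0],R[0,0])); yaw=-((az-a+180)%360-180)
    print('move',m.round(4),'yaw',yaw.round(2),'az now',a.round(1),'j7',s['joint_positions'][6].round(2))
E
python3 - <<'E'
from h import *
go(550,30,300,90)
E
```

```text
move [-0.5183 -0.4633 -0.0776] yaw 73.34 az now 163.3 j7 -0.06
```

Emit:
drive_tool(
  moves=[0.6, -0.518, -0.463, -0.078, 73.3, 0.6, -0.518, -0.463, -0.078, 73.3, 0.6, -0.518, -0.463, -0.078, 73.3, 0.6, -0.518, -0.463, -0.078, 73.3, 0.6, -0.518, -0.463, -0.078, 73.3, 0.6, -0.518, -0.463, -0.078, 73.3, 0.6, -0.518, -0.463, -0.078, 73.3, 0.6, -0.518, -0.463, -0.078, 73.3, 0.6, -0.518, -0.463, -0.078, 73.3, 0.6, -0.518, -0.463, -0.078, 73.3, 0.6, -0.518, -0.463, -0.078, 73.3, 0.6, -0.518, -0.463, -0.078, 73.3, 0.6, -0.518, -0.463, -0.078, 73.3, 0.6, -0.518, -0.463, -0.078, 73.3, 0.6, -0.518, -0.463, -0.078, 73.3, 0.6, -0.518, -0.463, -0.078, 73.3, 0.6, -0.518, -0.463, -0.078, 73.3, 0.6, -0.518, -0.463, -0.078, 73.3, 0.6, -0.518, -0.463, -0.078, 73.3, 0.6, -0.518, -0.463, -0.078, 73.3],
)

```text
clock: 2.15
ee_pos: [549.6, 31.6, 300.6]
tool_rot: [-0.0, 0.706, 0.708, 0.0]
contact_force: [-0.2, -0.3, -0.9]
opening: 52.4
gripper_force: 0.0
```

```bash
python3 - <<'E'
from h import *
s,p,d=snap('wrist'); cv2.imwrite('pics/w1.png',p[:,:,::-1]); np.savez('pics/w1.npz',p=p,d=d)
print(s['ee_pos'],s['joint_positions'].round(2),s['clock'])
C=cam('wrist',s)
hsv=cv2.cvtColor(p,cv2.COLOR_RGB2HSV)
for u,v in [(280,100),(200,150)]: print(world(C,[(u,v)],d[v,u]), hsv[v,u])
E
```

```text
[549.61625215  31.6056494  300.56938372] [-0.65  0.08  0.58  1.6  -0.04  1.48 -0.06] 2.15
[[ 5.49315042e+02  1.26046847e+02 -1.67578452e-01]] [120   6  44]
[[548.94587167 109.36827465 461.92769229]] [133  10 232]
```

View pics/w1.png

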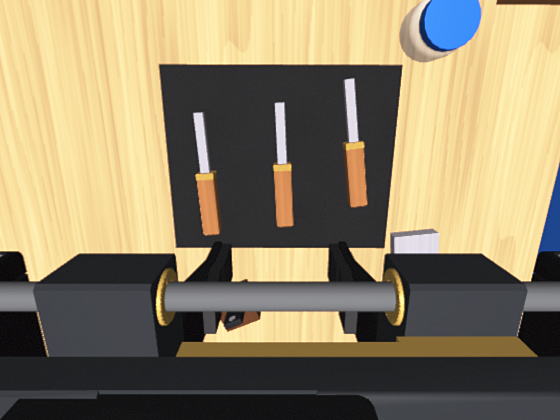

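The wrist view shows three files with their handles at (207,203), (284,195) and (355,175), blades pointing up in the image, which is +y.

```bash
cat >> h.py <<'E'
def files(s,p,C,lo=(5,110,90),hi=(22,255,255),amin=500,z=12,name='wrist'):
    hsv=cv2.cvtColor(p,cv2.COLOR_RGB2HSV); m=cv2.inRange(hsv,lo,hi)
    m=cv2.morphologyEx(m,cv2.MORPH_OPEN,np.ones((3,3)))
    out=[]
    for c in cv2.findContours(m,0,2)[0]:
        if cv2.contourArea(c)<amin: continue
        r=cv2.minAreaRect(c); (w,h)=r[1]
        if min(w,h)<1 or not 2<max(w,h)/min(w,h)<6: continue
        b=cv2.boxPoints(r); e=[(b[i]+b[(i+1)%4])/2 for i in range(4)]
        L=[np.linalg.norm(b[i]-b[(i+1)%4]) for i in range(4)]; i=int(np.argmin(L[:2]))
        E=onplane(C,[e[i],e[i+2]],z); out.append((np.array(r[0]),E))
    return out
E
python3 - <<'E'
from h import *
s=env.state(); W=np.load('pics/w1.npz'); C=cam('wrist',s); d=W['d']
T=np.load('pics/top0.npz'); CT=cam('top')
fw=files(s,W['p'],C); ft=files(None,T['p'],CT,amin=150)
for c,E in fw:
    E=E[np.argsort(E[:,1])]; mid=E.mean(0); v=E[1]-E[0]
    u0=int(c[0]);v0=int(c[1])
    print('wrist',c.round(),'butt',E[0].round(1),'mid',mid.round(1),'L',np.linalg.norm(v).round(1),'az',np.degrees(np.arctan2(v[1],v[0])).round(1),'depth top z',world(C,[c],d[v0,u0])[0].round(1))
    if ft:
        k=min(ft,key=lambda f:np.linalg.norm(f[1].mean(0)-mid)); print('  top mid',k[1].mean(0).round(1),'tri',cross([rays(C,c),rays(CT,k[0])]).round(1))
E
```

```text
wrist [207. 203.] butt [447.5 -64.   12. ] mid [445.4 -17.1  12. ] L 94.0 az 92.6 depth top z [447.9 -12.7  23.2]
  top mid [450.1 -17.5  12. ] tri [448.2 -15.8  17.9]
wrist [283. 194.] butt [556.2 -50.4  12. ] mid [554.2  -3.5  12. ] L 93.9 az 92.4 depth top z [5.54e+02 5.00e-01 2.25e+01]
  top mid [557.2  -4.8  12. ] tri [555.9  -3.8   9.1]
wrist [355. 174.] butt [661.4 -20.5  12. ] mid [655.4  25.8  12. ] L 93.4 az 97.4 depth top z [653.2  28.7  20.5]
  top mid [658.5  25.3  12. ] tri [658.9  25.5   3.2]
```

```bash
python3 - <<'E'
from h import *
go(448,-53,300,92.6); go(448,-53,3,92.6)
E
```

```text
move [-0.0841 -0.1019  0.0006] yaw -2.49 az now 90.1 j7 -0.06
move [-0.0842 -0.1019  0.2976] yaw -2.49 az now 90.1 j7 -0.06
```

Emit:
drive_tool(
  moves=[0.6, -0.084, -0.102, 0, -2.5, 0.6, -0.084, -0.102, 0, -2.5, 0.6, -0.084, -0.102, 0, -2.5, 0.6, -0.084, -0.102, 0.1, -2.5, 0.6, -0.084, -0.102, 0.2, -2.5, 0.6, -0.084, -0.102, 0.22, -2.5, 0.6, -0.084, -0.102, 0.24, -2.5, 0.6, -0.084, -0.102, 0.26, -2.5, 0.6, -0.084, -0.102, 0.28, -2.5, 0.6, -0.084, -0.102, 0.29, -2.5, 0.6, -0.084, -0.102, 0.297, -2.5, 0.6, -0.084, -0.102, 0.297, -2.5, 0.6, -0.084, -0.102, 0.297, -2.5, 0.6, -0.084, -0.102, 0.297, -2.5, 0.1, -0.084, -0.102, 0.297, -2.5, 0.1, -0.084, -0.102, 0.297, -2.5, 0.1, -0.084, -0.102, 0.297, -2.5, 0.1, -0.084, -0.102, 0.297, -2.5, 0.1, -0.084, -0.102, 0.297, -2.5, 0.1, -0.084, -0.102, 0.297, -2.5],
  grip_force=5,
)

```text
clock: 4.2
ee_pos: [448.1, -53.4, 3.6]
tool_rot: [0.0, 0.691, 0.723, 0.0]
contact_force: [0.4, 0.0, -0.0]
opening: 24.1
gripper_force: 5.0
```

Emit:
drive_tool(
  moves=[0.1, 0, 0, -0.01, 0, 0.1, 0, 0, -0.03, 0, 0.1, 0, 0, -0.05, 0, 0.1, 0, 0, -0.07, 0, 0.1, 0, 0, -0.09, 0, 0.1, 0, 0, -0.11, 0, 0.1, 0, 0, -0.13, 0, 0.1, 0, 0, -0.15, 0, 0.1, 0, 0, -0.17, 0, 0.1, 0, 0, -0.19, 0, 0.1, 0, 0, -0.21, 0, 0.1, 0, 0, -0.23, 0, 0.1, 0, 0, -0.25, 0, 0.1, 0, 0, -0.26, 0, 0.1, 0, 0, -0.26, 0, 0.1, 0, 0, -0.26, 0],
)

```text
clock: 5.8
ee_pos: [447.5, -53.5, 263.0]
tool_rot: [-0.0, 0.691, 0.723, -0.0]
contact_force: [0.3, 0.9, -1.4]
opening: 24.1
gripper_force: 5.0
```

```bash
python3 - <<'E'
from h import *
s,p,d=snap('wrist'); s2,q,_=snap('scene')
cv2.imwrite('pics/w2.png',np.hstack([cv2.resize(p,(400,300)),cv2.resize(q,(400,300))])[:,:,::-1]); print(s['ee_pos'],s['opening'])
E
```

```text
[447.54669594 -53.51568518 262.98668814] 24.086709946277995
```

View pics/w2.png

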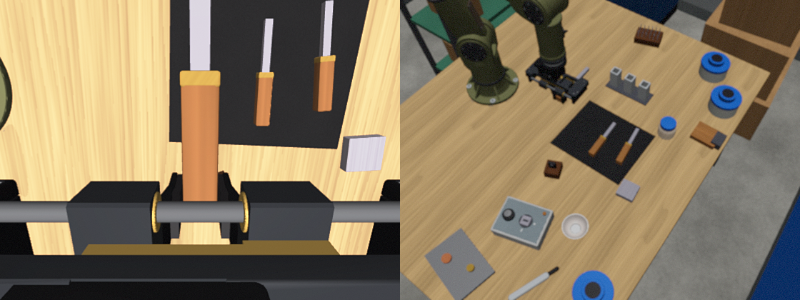

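The file is still horizontal in the grip at 5 N, with the ferrule at (200,78) in the left half of the picture. I'll lower it and reduce the grip so it can pivot.

Emit:
drive_tool(
  moves=[0.1, 0, 0, 0.05, 0, 0.1, 0, 0, 0.08, 0, 0.1, 0, 0, 0.08, 0, 0.1, 0, 0, 0.08, 0, 0.1, 0, 0, 0.08, 0, 0.1, 0, 0, 0.08, 0, 0.1, 0, 0, 0.08, 0, 0.1, 0, 0, 0.08, 0],
  grip_force=3,
)

```text
clock: 6.7
ee_pos: [448.4, -53.4, 184.3]
tool_rot: [0.0, 0.691, 0.723, 0.001]
contact_force: [0.3, 0.6, -0.6]
opening: 24.1
gripper_force: 3.0
```

```bash
cat >> h.py <<'E'
def pitch():
    """held file pitch (deg below horizontal) from wrist depth on handle+ferrule orange mask"""
    s,p,d=snap('wrist'); C=cam('wrist',s); m=cv2.inRange(cv2.cvtColor(p,cv2.COLOR_RGB2HSV),(5,110,60),(25,255,255))
    n,l,st,ce=cv2.connectedComponentsWithStats(m); 
    q=s['tool_rot']; R=Ro.from_quat([q[1],q[2],q[3],q[0]]).as_matrix()
    for i in range(1,n):
        if st[i,4]<400: continue
        v,u=np.nonzero((l==i)&(d>0)); X=(world(C,np.c_[u,v],d[v,u])-s['ee_pos'])@R
        X=X[(abs(X[:,1])<14)&(X[:,2]<150)]   # between the fingers
        if len(X)<200: continue
        f=np.polyfit(X[:,0],X[:,2],1); print('n',len(X),'pitch',np.degrees(np.arctan(f[0])).round(1),'xrange',X[:,0].min().round(),X[:,0].max().round(),'z at ends',X[:,2].min().round(),X[:,2].max().round())
    print(s['ee_pos'].round(1),'open',s['opening'].round(1),'F',s['contact_force'].round(1),'t',s['clock'])
    return s,p,d
E
python3 - <<'E'
from h import *
pitch()
E
```

```text
n 3811 pitch 67.4 xrange -4.0 34.0 z at ends -83.0 72.0
n 1784 pitch -43.8 xrange 23.0 26.0 z at ends -102.0 -93.0Traceback (most recent call last):
  File "<stdin>", line 2, in <module>
  File "h.py", line 60, in pitch
    print(s['ee_pos'].round(1),'open',s['opening'].round(1),'F',s['contact_force'].round(1),'t',s['clock'])
                                      ^^^^^^^^^^^^^^^^^^
AttributeError: 'float' object has no attribute 'round'
```

```bash
sed -i "s/s\['opening'\].round(1)/round(s['opening'],1)/; s/(X\[:,2\]<150)\]/(X[:,2]<150)\&(X[:,2]>-20)]/" h.py
python3 - <<'E'
from h import *
s,p,d=pitch()
cv2.imwrite('pics/w3.png',p[:,:,::-1])
E
```

```text
n 3773 pitch 72.8 xrange -5.0 24.0 z at ends -17.0 72.0
[448.3 -53.4 184.1] open 24.1 F [-0.4 -0.2 -0.5] t 6.75
```

View pics/w3.png

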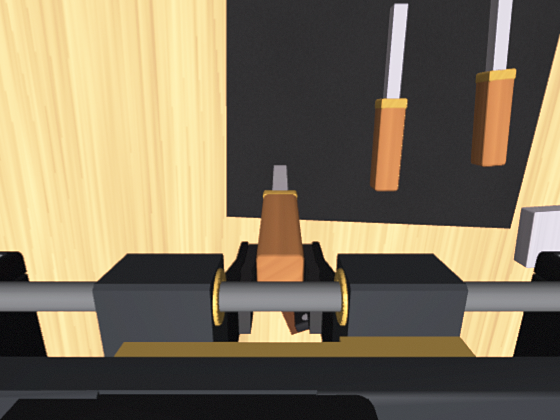

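The file has pivoted to about 73°, with its ferrule near (280,192). I'll raise it, carry it toward the holder and look at the cups.

Emit:
drive_tool(
  moves=[0.1, 0, 0, -0.05, 0, 0.1, 0, 0, -0.05, 0, 0.1, 0, 0, -0.09, 0, 0.1, 0.05, 0, -0.09, 0, 0.1, 0.1, 0, -0.09, 0, 0.1, 0.14, 0, -0.09, 0, 0.1, 0.17, 0, -0.09, 0, 0.1, 0.19, 0, -0.09, 0, 0.1, 0.21, 0, -0.09, 0, 0.1, 0.22, 0, -0.09, 0, 0.1, 0.23, 0, -0.09, 0, 0.1, 0.23, 0, -0.09, 0, 0.1, 0.23, 0, -0.09, 0, 0.1, 0.23, 0, -0.09, 0],
  grip_force=3,
)

```text
clock: 8.2
ee_pos: [438.1, 175.3, 273.6]
tool_rot: [0.0, 0.692, 0.722, 0.0]
contact_force: [0.5, 0.4, -1.3]
opening: 24.0
gripper_force: 3.0
```

```bash
python3 - <<'E'
from h import *
s,p,d=pitch()
cv2.imwrite('pics/w4.png',p[:,:,::-1]); np.savez('pics/w4.npz',p=p,d=d)
import pickle; pickle.dump(s,open('pics/w4.pkl','wb'))
E
```

```text
n 3039 pitch 67.4 xrange -4.0 12.0 z at ends -15.0 74.0
[438.1 175.3 273.6] open 24.0 F [ 0.5  0.4 -1.3] t 8.2
```

View pics/w4.png

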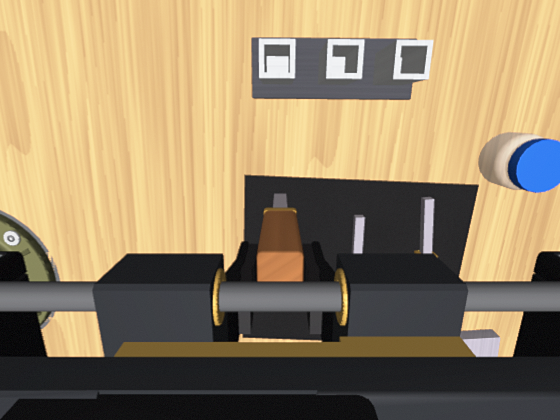

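The cups' rims are at (277,58), (345,58) and (412,59), and the held file hangs at (280,230), closer to vertical.

```bash
cat >> h.py <<'E'
def held(s,p,d):
    C=cam('wrist',s); q=s['tool_rot']; R=Ro.from_quat([q[1],q[2],q[3],q[0]]).as_matrix()
    v,u=np.mgrid[0:420:1,200:360:1]; v=v.ravel();u=u.ravel(); k=d[v,u]>0; v=v[k];u=u[k]
    X=(world(C,np.c_[u,v],d[v,u])-s['ee_pos'])@R
    for a,b,w in [(5,30,12),(30,55,12),(68,80,12),(80,100,7),(100,125,7),(125,160,7)]:
        k=(abs(X[:,1])<w)&(X[:,2]>a)&(X[:,2]<b)&(abs(X[:,0])<70)
        if k.sum()>5: print('z',a,b,'n',k.sum(),'x max/med',np.percentile(X[k,0],95).round(1),np.median(X[k,0]).round(1),'zmax',X[k,2].max().round(1),'y',np.median(X[k,1]).round(1))
def cups(s,p,d,z=82):
    C=cam('wrist',s); m=cv2.inRange(cv2.cvtColor(p,cv2.COLOR_RGB2HSV),(0,0,190),(179,40,255))
    cs,h=cv2.findContours(m,cv2.RETR_CCOMP,2); out=[]
    for c,hh in zip(cs,h[0]):
        r=cv2.minAreaRect(c); w,hgt=r[1]
        if hh[3]>=0 or min(w,hgt)<24 or max(w,hgt)>1.4*min(w,hgt): continue
        mm=np.zeros(m.shape,np.uint8); cv2.drawContours(mm,[c],-1,1,-1); mm&=m>0
        vv,uu=np.nonzero((mm>0)&(d>0)); Z=world(C,np.c_[uu,vv],d[vv,uu])[:,2]
        X=onplane(C,[r[0]],z)[0]; out.append((r[0],X,Z)); print('cup px',np.round(r[0]),'size',np.round(r[1]),'ang',round(r[2],1),'pos',X.round(1),'rim z med',np.median(Z).round(1))
    return out
E
python3 - <<'E'
from h import *; import pickle
s=pickle.load(open('pics/w4.pkl','rb')); W=np.load('pics/w4.npz'); p,d=W['p'],W['d']
held(s,p,d); o=cups(s,p,d)
T=np.load('pics/top0.npz'); print(proj(cam('top'),[x[1] for x in o]).round(1))
go(0,0,0,90,s)
E
```

```text
z 5 30 n 540 x max/med 11.3 10.7 zmax 30.0 y -0.2
z 30 55 n 375 x max/med 10.5 10.0 zmax 55.0 y -0.2
z 68 80 n 74 x max/med 9.7 9.3 zmax 73.9 y 0.6
z 80 100 n 6 x max/med 2.6 2.4 zmax 99.7 y -2.2
z 100 125 n 94 x max/med 2.3 1.9 zmax 124.9 y -0.1
z 125 160 n 96 x max/med 1.5 1.0 zmax 158.6 y -1.0
cup px [413.  59.] size [38. 39.] ang 1.8 pos [564.6 310.2  82. ] rim z med 81.0
cup px [345.  58.] size [36. 39.] ang 2.3 pos [496.8 308.2  82. ] rim z med 80.8
cup px [277.  58.] size [36. 39.] ang 0.0 pos [429.4 305.7  82. ] rim z med 80.5
[[140.  215.6]
 [139.2 242.5]
 [138.6 269.6]]
move [-0.1564 -0.4452  0.2736] yaw 2.44 az now 92.4 j7 -0.43
```

```bash
python3 - <<'E'
from h import *
go(429.2,310.4,273,92.4)
E
```

```text
move [ 0.1353 -0.0031  0.0007] yaw 0.05 az now 92.4 j7 -0.43
```

Emit:
drive_tool(
  moves=[0.1, 0, 0, 0, 0, 0.1, 0.01, 0, 0, 0, 0.1, 0.025, 0, 0, 0, 0.1, 0.045, 0, 0, 0, 0.1, 0.07, 0, 0, 0, 0.1, 0.095, 0, 0, 0, 0.1, 0.115, -0.003, 0, 0, 0.1, 0.128, -0.003, 0, 0, 0.1, 0.135, -0.003, 0, 0, 0.1, 0.135, -0.003, 0, 0, 0.1, 0.135, -0.003, 0.01, 0, 0.1, 0.135, -0.003, 0.02, 0, 0.1, 0.135, -0.003, 0.03, 0, 0.1, 0.135, -0.003, 0.04, 0, 0.1, 0.135, -0.003, 0.05, 0, 0.1, 0.135, -0.003, 0.06, 0, 0.1, 0.135, -0.003, 0.06, 0],
  grip_force=10,
)

```text
clock: 9.95
ee_pos: [428.0, 310.4, 211.7]
tool_rot: [-0.0, 0.691, 0.723, -0.002]
contact_force: [-0.4, -0.1, -1.4]
opening: 23.9
gripper_force: 10.0
```

```bash
python3 - <<'E'
from h import *
s,p,d=pitch(); held(s,p,d); cv2.imwrite('pics/w5.png',p[:,:,::-1])
E
```

```text
n 3005 pitch 67.5 xrange -5.0 12.0 z at ends -15.0 73.0
[428.  310.4 211.7] open 23.9 F [-0.4 -0.1 -1.4] t 9.95
z 5 30 n 539 x max/med 11.3 10.7 zmax 29.9 y -0.2
z 30 55 n 377 x max/med 10.5 9.9 zmax 55.0 y -0.2
z 68 80 n 78 x max/med 9.6 9.3 zmax 73.8 y 0.6
z 80 100 n 10 x max/med 2.5 2.3 zmax 99.9 y -0.1
z 100 125 n 94 x max/med 2.3 1.8 zmax 124.9 y -1.0
z 125 160 n 268 x max/med 13.3 10.7 zmax 159.9 y -0.1
```

View pics/w5.png

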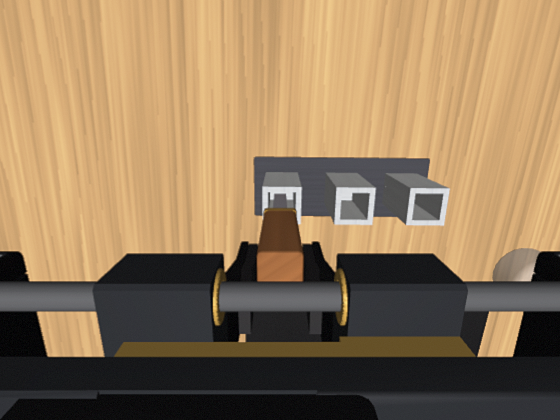

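The picture shows the blade inside the nearest cup (282,200) and the other cups empty at (353,207) and (427,206). I'll lower it, release, and go back to the viewing pose.

Emit:
drive_tool(
  moves=[0.1, 0, 0, 0.01, 0, 0.1, 0, 0, 0.02, 0, 0.1, 0, 0, 0.03, 0, 0.1, 0, 0, 0.038, 0, 0.1, 0, 0, 0.044, 0, 0.1, 0, 0, 0.046, 0, 0.1, 0, 0, 0.046, 0, 0.42, 0, 0, 0.046, 0, 0.42, 0, 0, 0.046, 0, 0.42, 0, 0, 0.046, 0, 0.42, 0, 0, 0.02, 0, 0.42, 0, 0, -0.02, 0, 0.42, 0, 0, -0.06, 0, 0.42, 0, 0, -0.09, 0, 0.6, -0.05, 0.02, -0.09, 2.4, 0.6, -0.1, 0.04, -0.09, 2.4, 0.6, -0.15, 0.06, -0.09, 2.4, 0.6, -0.2, 0.08, -0.09, 2.4, 0.6, -0.25, 0.1, -0.09, 2.4, 0.6, -0.285, 0.11, -0.09, 2.4],
)

```text
clock: 12.0
ee_pos: [550.1, 34.7, 304.0]
tool_rot: [0.0, 0.706, 0.708, 0.001]
contact_force: [0.7, 0.6, 0.3]
opening: 52.3
gripper_force: 0.0
```

```bash
cat >> h.py <<'E'
def show(s,p,C,ax=None):
    for c,E in files(s,p,C):
        E=E[np.argsort(E[:,1])]; mid=E.mean(0); v=E[1]-E[0]; v/=np.linalg.norm(v); az=np.degrees(np.arctan2(v[1],v[0]))
        print('file px',c.round(),'mid',mid.round(1),'L',np.linalg.norm(E[1]-E[0]).round(1),'az',az.round(1),'grip32',(mid-32*v).round(1))
E
python3 - <<'E'
from h import *
s,p,d=snap('wrist'); cv2.imwrite('pics/w6.png',p[:,:,::-1]); C=cam('wrist',s); print(s['ee_pos'],s['clock']); show(s,p,C)
# standing check: scene + top
_,t,dt=snap('top'); CT=cam('top'); show(None,t,CT) if 0 else None
print('top depth at cup0 file butt', [world(CT,[(u,v)],dt[v,u])[0].round() for u,v in np.round(proj(CT,[[429.4,305.7,181]])).astype(int)])
E
```

```text
[550.06019976  34.73847339 304.01372325] 12.0
file px [283. 196.] mid [554.6  -3.6  12. ] L 94.4 az 93.3 grip32 [556.4 -35.5  12. ]
file px [354. 176.] mid [655.5  26.4  12. ] L 93.4 az 97.4 grip32 [659.6  -5.3  12. ]
top depth at cup0 file butt [array([429., 307., 179.])]
```

```bash
python3 - <<'E'
from h import *
go(556.4,-35.5,3,93)
E
```

```text
move [-0.0611  0.0055  0.3015] yaw -3.62 az now 89.4 j7 -0.07
```

Emit:
drive_tool(
  moves=[0.6, -0.061, 0.005, 0, -3.4, 0.6, -0.061, 0.005, 0.05, -3.4, 0.6, -0.061, 0.005, 0.1, -3.4, 0.6, -0.061, 0.005, 0.15, -3.4, 0.6, -0.061, 0.005, 0.2, -3.4, 0.6, -0.061, 0.005, 0.23, -3.4, 0.6, -0.061, 0.005, 0.26, -3.4, 0.6, -0.061, 0.005, 0.28, -3.4, 0.6, -0.061, 0.005, 0.295, -3.4, 0.6, -0.061, 0.005, 0.301, -3.4, 0.6, -0.061, 0.005, 0.301, -3.4, 0.6, -0.061, 0.005, 0.301, -3.4, 0.1, -0.061, 0.005, 0.301, -3.4, 0.1, -0.061, 0.005, 0.301, -3.4, 0.1, -0.061, 0.005, 0.301, -3.4, 0.1, -0.061, 0.005, 0.301, -3.4, 0.1, -0.061, 0.005, 0.301, -3.4, 0.1, -0.061, 0.005, 0.28, -3.4, 0.1, -0.061, 0.005, 0.25, -3.4, 0.1, -0.061, 0.005, 0.22, -3.4],
  grip_force=5,
)

```text
clock: 14.1
ee_pos: [553.8, -24.6, 83.9]
tool_rot: [-0.0, 0.685, 0.729, -0.001]
contact_force: [0.3, 0.3, -0.5]
opening: 24.1
gripper_force: 5.0
```

Emit:
drive_tool(
  moves=[0.1, 0, 0, -0.03, 0, 0.1, 0, 0, -0.06, 0, 0.1, 0, 0, -0.09, 0, 0.1, 0, 0, -0.1, 0, 0.1, 0, 0, -0.1, 0, 0.1, 0, 0, -0.1, 0, 0.1, 0, 0, -0.1, 0, 0.1, 0, 0, -0.1, 0, 0.1, 0, 0, -0.1, 0, 0.1, 0, 0, -0.15, 0, 0.1, 0, 0, -0.15, 0, 0.1, 0, 0, -0.19, 0, 0.1, 0, 0, -0.19, 0, 0.1, 0, 0, -0.19, 0],
  grip_force=3,
)

```text
clock: 15.5
ee_pos: [555.0, -24.6, 274.1]
tool_rot: [0.001, 0.685, 0.729, 0.001]
contact_force: [-0.1, 0.3, -1.4]
opening: 23.6
gripper_force: 3.0
```

```bash
python3 - <<'E'
from h import *
s,p,d=pitch(); held(s,p,d); cv2.imwrite('pics/w7.png',p[:,:,::-1])
E
```

```text
n 6612 pitch 23.7 xrange -1.0 65.0 z at ends -20.0 10.0
[555.  -24.6 274.1] open 23.6 F [-0.1  0.3 -1.4] t 15.5
z 5 30 n 1000 x max/med 68.5 62.1 zmax 18.7 y -0.3
```

The grasp was too close to the balance point because I took the reading before the arm settled, and the file has only pitched 24°. I'll jog it up and down to ratchet the swing.

Emit:
drive_tool(
  moves=[0.1, 0, 0, -0.05, 0, 0.1, 0, 0, 0, 0, 0.1, 0, 0, -0.05, 0, 0.1, 0, 0, 0, 0, 0.1, 0, 0, -0.05, 0, 0.1, 0, 0, 0, 0, 0.1, 0, 0, -0.05, 0, 0.1, 0, 0, 0, 0, 0.1, 0, 0, -0.05, 0, 0.1, 0, 0, 0, 0, 0.1, 0, 0, -0.05, 0, 0.1, 0, 0, 0, 0, 0.1, 0, 0, -0.05, 0, 0.1, 0, 0, 0, 0, 0.1, 0, 0, -0.05, 0, 0.1, 0, 0, 0, 0, 0.1, 0, 0, 0, 0, 0.1, 0, 0, 0, 0],
  grip_force=3,
)

```text
clock: 17.35
ee_pos: [554.1, -24.3, 273.0]
tool_rot: [-0.001, 0.685, 0.729, -0.001]
contact_force: [0.9, -0.2, -0.4]
opening: 24.2
gripper_force: 3.0
```

```bash
python3 - <<'E'
from h import *
s,p,d=pitch(); held(s,p,d); cv2.imwrite('pics/w8.png',p[:,:,::-1])
E
```

```text
n 3828 pitch 67.5 xrange 0.0 34.0 z at ends -20.0 52.0
[554.1 -24.3 273. ] open 24.2 F [ 0.9 -0.2 -0.4] t 17.35
z 5 30 n 1213 x max/med 23.9 18.9 zmax 30.0 y -0.2
z 30 55 n 818 x max/med 33.3 28.8 zmax 52.4 y -0.2
z 68 80 n 151 x max/med 38.4 36.2 zmax 79.9 y -0.9
z 80 100 n 228 x max/med 46.4 42.7 zmax 100.0 y -0.6
z 100 125 n 215 x max/med 56.3 51.5 zmax 124.9 y -1.0
z 125 160 n 33 x max/med 58.5 57.7 zmax 129.0 y -0.1
```

Emit:
drive_tool(
  moves=[0.1, 0, 0, -0.05, 0, 0.1, 0, 0, 0, 0, 0.1, 0, 0, -0.05, 0, 0.1, 0, 0, 0, 0, 0.1, 0, 0, -0.05, 0, 0.1, 0, 0, 0, 0, 0.1, 0, 0, -0.05, 0, 0.1, 0, 0, 0, 0, 0.1, 0.05, 0, -0.02, 0, 0.1, 0.1, 0, -0.02, 0, 0.1, 0.13, 0, -0.02, 0, 0.1, 0.155, 0, -0.02, 0, 0.1, 0.175, 0, -0.02, 0, 0.1, 0.19, 0, -0.02, 0, 0.1, 0.2, 0, -0.02, 0, 0.1, 0.2, 0, -0.02, 0, 0.1, 0.2, 0, -0.02, 0],
  grip_force=3,
)

```text
clock: 19.1
ee_pos: [542.7, 174.0, 294.0]
tool_rot: [0.0, 0.685, 0.728, 0.0]
contact_force: [0.4, 0.2, -0.4]
opening: 24.3
gripper_force: 3.0
```

```bash
python3 - <<'E'
from h import *
s,p,d=pitch(); held(s,p,d); cups(s,p,d); cv2.imwrite('pics/w9.png',p[:,:,::-1])
E
```

```text
n 2694 pitch 82.5 xrange 2.0 16.0 z at ends -20.0 60.0
[542.7 174.  294. ] open 24.3 F [ 0.4  0.2 -0.4] t 19.1
z 5 30 n 795 x max/med 11.3 9.6 zmax 30.0 y -0.2
z 30 55 n 579 x max/med 14.6 12.8 zmax 54.9 y -0.2
z 68 80 n 33 x max/med 11.8 11.4 zmax 79.7 y -0.2
z 80 100 n 142 x max/med 14.1 12.8 zmax 99.9 y -0.9
z 100 125 n 143 x max/med 17.4 15.7 zmax 125.0 y -1.0
z 125 160 n 82 x max/med 19.6 18.5 zmax 143.1 y -0.6
cup px [310.  56.] size [37. 35.] ang 90.0 pos [565.6 310.3  82. ] rim z med 80.6
cup px [244.  55.] size [38. 34.] ang 90.0 pos [496.7 307.5  82. ] rim z med 80.7
cup px [180.  54.] size [37. 33.] ang 90.0 pos [430.1 304.9  82. ] rim z med 81.1
```

```bash
python3 - <<'E'
from h import *
s=env.state(); q=s['tool_rot']; R=Ro.from_quat([q[1],q[2],q[3],q[0]]).as_matrix()
t=np.array([496.7,307.8,0])-R@[13.5,-0.5,0]; go(t[0],t[1],294,93.2)
E
```

```text
move [ 0.1232 -0.0373 -0.0002] yaw 0.23 az now 93.4 j7 -0.25
```

Emit:
drive_tool(
  moves=[0.1, 0.01, -0.003, 0, 0, 0.1, 0.025, -0.008, 0, 0, 0.1, 0.045, -0.014, 0, 0, 0.1, 0.07, -0.022, 0, 0, 0.1, 0.095, -0.03, 0, 0, 0.1, 0.112, -0.035, 0, 0, 0.1, 0.12, -0.037, 0, 0, 0.1, 0.123, -0.037, 0, 0, 0.1, 0.123, -0.037, 0, 0, 0.1, 0.123, -0.037, 0.02, 0, 0.1, 0.123, -0.037, 0.04, 0, 0.1, 0.123, -0.037, 0.055, 0, 0.1, 0.123, -0.037, 0.07, 0, 0.1, 0.123, -0.037, 0.08, 0, 0.1, 0.123, -0.037, 0.09, 0, 0.1, 0.123, -0.037, 0.09, 0, 0.1, 0.123, -0.037, 0.09, 0],
  grip_force=6,
)

```text
clock: 20.85
ee_pos: [497.8, 295.7, 203.9]
tool_rot: [0.0, 0.685, 0.729, 0.0]
contact_force: [-0.1, -0.1, -0.4]
opening: 24.0
gripper_force: 6.0
```

```bash
python3 - <<'E'
from h import *
s,p,d=pitch(); held(s,p,d); cv2.imwrite('pics/w10.png',p[:,:,::-1])
E
```

```text
n 2674 pitch 82.5 xrange 2.0 16.0 z at ends -20.0 60.0
[497.8 295.7 203.9] open 24.0 F [-0.1 -0.1 -0.4] t 20.85
z 5 30 n 792 x max/med 11.3 9.6 zmax 30.0 y -0.8
z 30 55 n 577 x max/med 14.5 12.8 zmax 55.0 y -0.2
z 68 80 n 33 x max/med 11.8 11.4 zmax 79.9 y -0.2
z 80 100 n 142 x max/med 14.1 12.9 zmax 99.9 y -0.9
z 100 125 n 234 x max/med 29.6 16.8 zmax 124.8 y -0.1
z 125 160 n 178 x max/med 30.2 19.6 zmax 159.9 y -0.1
```

View pics/w10.png

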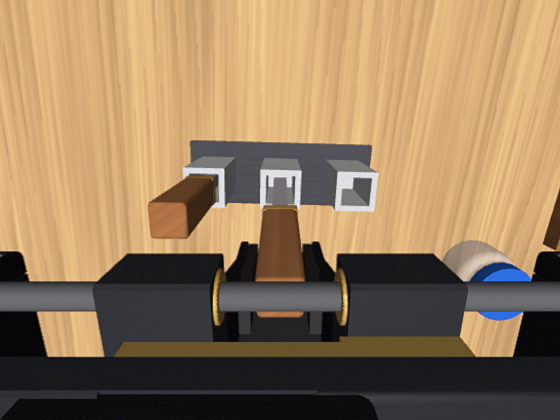

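The first file stands in cup 0 at (200,190) and the second file's blade is in the middle cup (281,190). I'll align it while lowering.

Emit:
drive_tool(
  moves=[0.1, 0.002, 0, 0.008, 0, 0.1, 0.005, 0, 0.016, 0, 0.1, 0.008, 0, 0.024, 0, 0.1, 0.011, 0, 0.032, 0, 0.1, 0.013, 0, 0.04, 0, 0.1, 0.013, 0, 0.046, 0, 0.1, 0.013, 0, 0.05, 0, 0.1, 0.013, 0, 0.051, 0, 0.1, 0.013, 0, 0.051, 0],
  grip_force=3,
)

```text
clock: 21.8
ee_pos: [497.0, 308.6, 153.0]
tool_rot: [-0.0, 0.685, 0.729, 0.0]
contact_force: [-0.2, -0.4, 1.0]
opening: 23.9
gripper_force: 3.0
```

```bash
python3 - <<'E'
from h import *
s,p,d=pitch(); held(s,p,d)
E
```

```text
n 2341 pitch 85.4 xrange 4.0 12.0 z at ends -20.0 59.0
[497.  308.6 153. ] open 23.9 F [-0.2 -0.4  1. ] t 21.8
z 5 30 n 707 x max/med 9.3 8.3 zmax 30.0 y -0.8
z 30 55 n 522 x max/med 11.3 10.2 zmax 55.0 y -0.8
z 68 80 n 318 x max/med 17.3 15.2 zmax 80.0 y -0.2
z 80 100 n 154 x max/med 17.3 16.9 zmax 99.8 y -0.2
z 100 125 n 100 x max/med 17.2 17.0 zmax 124.9 y -0.1
z 125 160 n 932 x max/med 66.8 40.7 zmax 156.7 y -0.1
```

Emit:
drive_tool(
  moves=[0.1, 0.004, 0, 0, 0, 0.1, 0.008, 0, 0, 0, 0.1, 0.008, 0, 0.001, 0, 0.42, 0.008, 0, 0.001, 0, 0.42, 0.008, 0, 0.001, 0, 0.42, 0.008, 0, 0.001, 0, 0.42, 0.008, 0, -0.03, 0, 0.42, 0.008, 0, -0.07, 0, 0.42, 0.008, 0, -0.11, 0, 0.42, 0.008, 0, -0.15, 0, 0.6, -0.05, 0.02, -0.15, -3, 0.6, -0.1, 0.04, -0.15, -3, 0.6, -0.15, 0.06, -0.15, -3, 0.6, -0.2, 0.08, -0.15, -3, 0.6, -0.25, 0.1, -0.15, -3, 0.6, -0.29, 0.12, -0.15, -3, 0.6, -0.29, 0.12, -0.15, -3, 0.6, -0.29, 0.12, -0.15, -3, 0.6, -0.29, 0.12, -0.15, -3, 0.6, -0.29, 0.12, -0.15, -3],
)

```text
clock: 23.85
ee_pos: [634.1, 28.6, 302.3]
tool_rot: [-0.001, 0.665, 0.747, 0.0]
contact_force: [-0.0, -0.2, -0.2]
opening: 52.2
gripper_force: 0.0
```

```bash
python3 - <<'E'
from h import *
s,p,d=snap('wrist'); cv2.imwrite('pics/w11.png',p[:,:,::-1]); C=cam('wrist',s); print(s['ee_pos'],s['clock']); show(s,p,C)
_,t,dt=snap('top'); CT=cam('top'); np.savez('pics/top1.npz',p=t,d=dt)
for X in ([429.4,305.7,181],[497,309,181]):
    u,v=np.round(proj(CT,X)[0]).astype(int); print('butt',world(CT,[(u,v)],dt[v,u])[0].round())
go(659.6,-5.3,3,97.4)
E
```

```text
[634.10386334  28.64660084 302.3381619 ] 23.85
file px [294. 174.] mid [654.9  26.2  12. ] L 92.2 az 97.4 grip32 [659.   -5.6  12. ]
file px [494.  10.] mid [872.  257.5  12. ] L 102.3 az 0.2 grip32 [840.  257.3  12. ]
butt [429. 308. 175.]
butt [498. 309. 181.]
move [-0.037   0.0213  0.2996] yaw -0.69 az now 96.7 j7 0.14
```

Emit:
drive_tool(
  moves=[0.6, -0.038, 0.021, 0, -0.7, 0.6, -0.038, 0.021, 0.05, -0.7, 0.6, -0.038, 0.021, 0.1, -0.7, 0.6, -0.038, 0.021, 0.15, -0.7, 0.6, -0.038, 0.021, 0.2, -0.7, 0.6, -0.038, 0.021, 0.23, -0.7, 0.6, -0.038, 0.021, 0.26, -0.7, 0.6, -0.038, 0.021, 0.28, -0.7, 0.6, -0.038, 0.021, 0.294, -0.7, 0.6, -0.038, 0.021, 0.299, -0.7, 0.6, -0.038, 0.021, 0.299, -0.7, 0.6, -0.038, 0.021, 0.299, -0.7, 0.1, -0.038, 0.021, 0.299, -0.7, 0.1, -0.038, 0.021, 0.299, -0.7, 0.1, -0.038, 0.021, 0.299, -0.7, 0.1, -0.038, 0.021, 0.299, -0.7, 0.1, -0.038, 0.021, 0.299, -0.7, 0.1, -0.038, 0.021, 0.28, -0.7, 0.1, -0.038, 0.021, 0.25, -0.7, 0.1, -0.038, 0.021, 0.22, -0.7],
  grip_force=5,
)

```text
clock: 25.95
ee_pos: [658.9, -8.9, 82.6]
tool_rot: [-0.001, 0.661, 0.75, -0.001]
contact_force: [0.9, -0.7, -0.6]
opening: 24.1
gripper_force: 5.0
```

Emit:
drive_tool(
  moves=[0.1, 0, 0, -0.05, 0, 0.1, 0, 0, -0.1, 0, 0.1, 0, 0, -0.15, 0, 0.1, 0, 0, -0.19, 0, 0.1, 0, 0, -0.19, 0, 0.1, 0, 0, -0.19, 0, 0.1, 0, 0, -0.19, 0, 0.1, 0, 0, -0.19, 0],
  grip_force=3,
)

```text
clock: 26.75
ee_pos: [658.8, -8.6, 270.3]
tool_rot: [-0.001, 0.661, 0.75, -0.001]
contact_force: [0.2, 0.2, -1.8]
opening: 24.2
gripper_force: 3.0
```

```bash
python3 - <<'E'
from h import *
s,p,d=pitch(); held(s,p,d)
E
```

```text
n 4762 pitch 64.1 xrange -4.0 42.0 z at ends -20.0 63.0
[658.8  -8.6 270.3] open 24.2 F [ 0.2  0.2 -1.8] t 26.75
z 5 30 n 1237 x max/med 27.1 21.8 zmax 30.0 y -0.2
z 30 55 n 909 x max/med 38.0 32.6 zmax 55.0 y -0.2
z 68 80 n 91 x max/med 42.9 41.3 zmax 79.9 y -0.1
z 80 100 n 228 x max/med 51.1 46.9 zmax 99.9 y -0.5
z 100 125 n 226 x max/med 62.0 56.4 zmax 124.9 y -0.5
z 125 160 n 112 x max/med 68.2 65.5 zmax 139.8 y -0.9
```

Emit:
drive_tool(
  moves=[0.1, 0, 0, -0.05, 0, 0.1, 0, 0, 0, 0, 0.1, 0, 0, -0.05, 0, 0.1, 0, 0, 0, 0, 0.1, 0, 0, -0.05, 0, 0.1, 0, 0, 0, 0, 0.1, 0.045, -0.02, -0.02, 0, 0.1, 0.09, -0.04, -0.02, 0, 0.1, 0.125, -0.055, -0.02, 4, 0.1, 0.155, -0.065, -0.02, 5, 0.1, 0.175, -0.07, -0.02, 5, 0.1, 0.19, -0.07, -0.02, 5, 0.1, 0.2, -0.07, -0.02, 5, 0.1, 0.2, -0.07, -0.02, 5, 0.1, 0.2, -0.07, -0.02, 5, 0.1, 0.2, -0.07, -0.02, 5],
  grip_force=3,
)

```text
clock: 28.4
ee_pos: [565.7, 179.0, 292.5]
tool_rot: [0.0, 0.694, 0.72, -0.0]
contact_force: [-0.7, 0.0, -0.4]
opening: 8.9
gripper_force: 0.0
```

```bash
python3 - <<'E'
from h import *
s,p,d=pitch(); held(s,p,d); cups(s,p,d); go(565.2,310.2,294,92.5)
E
```

```text
[565.7 179.  292.5] open 8.9 F [-0.7  0.  -0.4] t 28.4
cup px [284.  60.] size [36. 34.] ang 90.0 pos [565. 310.  82.] rim z med 80.5
cup px [220.  60.] size [36. 33.] ang 90.0 pos [497.2 307.4  82. ] rim z med 80.8
cup px [156.  60.] size [37. 34.] ang 90.0 pos [430.6 305.5  82. ] rim z med 81.0
move [ 0.131   0.0044 -0.0015] yaw -0.4 az now 92.1 j7 -0.25
```

The file dropped. I'll take a look.

```bash
python3 - <<'E'
from h import *
s,p,d=snap('wrist'); _,t,dt=snap('top')
cv2.imwrite('pics/w12.png',np.hstack([cv2.resize(p,(400,300)),cv2.resize(t,(400,300))])[:,:,::-1]); np.savez('pics/w12.npz',p=p,d=d)
np.savez('pics/top2.npz',p=t,d=dt); print(s['clock'])
CT=cam('top'); 
for c,E in files(None,t,CT,amin=120): print(c.round(),E.round(0).tolist())
E
```

```text
28.45
[236. 208.] [[648.0, 74.0, 12.0], [560.0, 71.0, 12.0]]
```

View pics/w12.png

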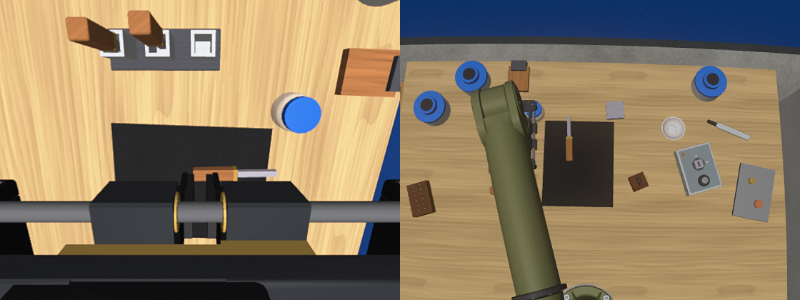

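The dropped file lies flat on the mat with its blade toward +x. It's at about (235,173) in the wrist half and (569,148) in the top half of the picture. The other two files still stand in their cups. I'll reorient and measure up close.

Emit:
drive_tool(
  moves=[0.6, -0.05, 0.01, -0.01, 8, 0.6, -0.1, 0.02, -0.01, 16, 0.6, -0.108, 0.02, -0.01, 24, 0.6, -0.108, 0.02, -0.01, 32, 0.6, -0.108, 0.02, -0.01, 40, 0.6, -0.108, 0.02, -0.01, 48, 0.6, -0.108, 0.02, -0.01, 56, 0.6, -0.108, 0.02, -0.01, 64, 0.6, -0.108, 0.02, -0.01, 72, 0.6, -0.108, 0.02, -0.01, 80, 0.6, -0.108, 0.02, -0.01, 88, 0.6, -0.108, 0.02, -0.01, 90, 0.6, -0.108, 0.02, -0.01, 90, 0.6, -0.108, 0.02, -0.01, 90],
)

```text
clock: 29.95
ee_pos: [589.3, 73.3, 302.6]
tool_rot: [-0.0, 1.0, 0.02, 0.0]
contact_force: [0.1, 0.9, -0.6]
opening: 52.0
gripper_force: 0.0
```

```bash
python3 - <<'E'
from h import *
s,p,d=snap('wrist'); cv2.imwrite('pics/w13.png',p[:,:,::-1]); C=cam('wrist',s); print(s['ee_pos'],s['joint_positions'].round(2))
for c,E in files(s,p,C):
    E=E[np.argsort(E[:,0])]; mid=E.mean(0); v=E[1]-E[0]; L=np.linalg.norm(v); v/=L; az=np.degrees(np.arctan2(v[1],v[0]))
    g=E[0]+v*13; print(c.round(),'butt',E[0].round(1),'mid',mid.round(1),'L',L.round(1),'az',az.round(1),'grip',g.round(1),'zc',world(C,[c],d[int(c[1]),int(c[0])])[0].round(1)); go(g[0],g[1],3,az)
E
```

```text
[589.26125711  73.33276423 302.62917768] [-0.77  0.2   0.71  1.49 -0.13  1.5  -1.59]
[279. 162.] butt [552.7  73.9  12. ] mid [598.   75.7  12. ] L 90.6 az 2.3 grip [565.7  74.4  12. ] zc [600.9  75.8  23.3]
move [-0.0235 -0.002   0.2996] yaw 0.0 az now 2.3 j7 -1.59
```

Emit:
drive_tool(
  moves=[0.6, -0.023, -0.002, 0, 0, 0.6, -0.023, -0.002, 0.05, 0, 0.6, -0.023, -0.002, 0.1, 0, 0.6, -0.023, -0.002, 0.15, 0, 0.6, -0.023, -0.002, 0.2, 0, 0.6, -0.023, -0.002, 0.23, 0, 0.6, -0.023, -0.002, 0.26, 0, 0.6, -0.023, -0.002, 0.28, 0, 0.6, -0.023, -0.002, 0.294, 0, 0.6, -0.023, -0.002, 0.299, 0, 0.6, -0.023, -0.002, 0.3, 0, 0.6, -0.023, -0.002, 0.3, 0, 0.1, -0.023, -0.002, 0.3, 0, 0.1, -0.023, -0.002, 0.3, 0, 0.1, -0.023, -0.002, 0.3, 0, 0.1, -0.023, -0.002, 0.3, 0, 0.1, -0.023, -0.002, 0.3, 0, 0.1, -0.023, -0.002, 0.28, 0, 0.1, -0.023, -0.002, 0.25, 0, 0.1, -0.023, -0.002, 0.22, 0],
  grip_force=5,
)

```text
clock: 32.0
ee_pos: [565.5, 74.5, 82.9]
tool_rot: [0.0, 1.0, 0.019, -0.001]
contact_force: [0.9, 0.5, -1.2]
opening: 24.3
gripper_force: 5.0
```

Emit:
drive_tool(
  moves=[0.1, 0, 0, -0.05, 0, 0.1, 0, 0, -0.1, 0, 0.1, 0, 0, -0.12, 0, 0.1, 0, 0, -0.12, 0, 0.1, 0, 0, -0.12, 0, 0.1, 0, 0, -0.12, 0, 0.1, 0, 0, -0.12, 0],
  grip_force=3,
)

```text
clock: 32.7
ee_pos: [565.1, 74.6, 200.6]
tool_rot: [0.001, 1.0, 0.02, -0.002]
contact_force: [-0.4, -0.4, -0.6]
opening: 24.0
gripper_force: 3.0
```

```bash
python3 - <<'E'
from h import *
s,p,d=pitch(); held(s,p,d)
E
```

```text
n 6044 pitch 43.9 xrange -2.0 63.0 z at ends -20.0 41.0
[565.1  74.6 200.6] open 24.0 F [-0.4 -0.4 -0.6] t 32.7
z 5 30 n 2203 x max/med 52.3 39.9 zmax 30.0 y -0.7
z 30 55 n 896 x max/med 68.4 59.8 zmax 54.8 y -0.7
```

Emit:
drive_tool(
  moves=[0.1, 0, 0, -0.035, 0, 0.1, 0, 0, 0, 0, 0.1, 0, 0, -0.035, 0, 0.1, 0, 0, 0, 0, 0.1, 0, 0, -0.035, 0, 0.1, 0, 0, 0, 0, 0.1, 0, 0, 0, 0, 0.1, 0, 0, 0, 0],
  grip_force=3,
)

```text
clock: 33.55
ee_pos: [565.3, 74.6, 201.6]
tool_rot: [0.001, 1.0, 0.02, -0.001]
contact_force: [0.2, 0.1, -0.4]
opening: 24.1
gripper_force: 3.0
```

```bash
python3 - <<'E'
from h import *
s,p,d=pitch(); held(s,p,d)
E
```

```text
n 3317 pitch 79.6 xrange -4.0 15.0 z at ends -20.0 70.0
[565.3  74.6 201.6] open 24.1 F [ 0.2  0.1 -0.4] t 33.55
z 5 30 n 708 x max/med 11.1 10.0 zmax 30.0 y -0.7
z 30 55 n 500 x max/med 13.2 12.1 zmax 55.0 y -0.7
z 68 80 n 18 x max/med 14.7 14.5 zmax 69.6 y 1.8
z 80 100 n 72 x max/med 10.9 10.4 zmax 100.0 y -0.7
z 100 125 n 127 x max/med 12.9 11.9 zmax 125.0 y -0.7
z 125 160 n 97 x max/med 14.9 14.0 zmax 150.0 y -0.7
```

Emit:
drive_tool(
  moves=[0.1, 0, 0, 0, 0, 0.1, 0, 0, 0, 0, 0.1, 0, 0, -0.02, 0, 0.1, 0, 0, -0.05, 0, 0.1, 0, 0, -0.08, 0, 0.1, 0, -0.01, -0.08, 0, 0.1, 0, -0.03, -0.08, 0, 0.1, 0, -0.06, -0.08, 0, 0.1, 0, -0.1, -0.08, 0, 0.1, 0, -0.14, -0.08, 0, 0.1, 0, -0.175, -0.08, 0, 0.1, 0, -0.205, -0.08, 0, 0.1, 0, -0.225, -0.08, 0, 0.1, 0, -0.235, -0.08, 0, 0.1, 0.001, -0.235, -0.08, 0, 0.1, 0.001, -0.235, -0.08, 0, 0.1, 0.001, -0.235, -0.08, 0],
  grip_force=12,
)

```text
clock: 35.3
ee_pos: [558.9, 307.2, 282.9]
tool_rot: [0.0, 1.0, 0.018, 0.0]
contact_force: [-0.7, -0.0, -1.7]
opening: 23.7
gripper_force: 12.0
```

```bash
python3 - <<'E'
from h import *
s,p,d=pitch(); held(s,p,d); cups(s,p,d); cv2.imwrite('pics/w14.png',p[:,:,::-1]); go(556.5,309.8,200,2.3)
E
```

```text
n 3252 pitch 79.4 xrange -3.0 15.0 z at ends -20.0 67.0
n 696 pitch 41.4 xrange -135.0 -116.0 z at ends 101.0 130.0
[558.9 307.2 282.9] open 23.7 F [-0.7 -0.  -1.7] t 35.3
z 5 30 n 701 x max/med 11.2 10.0 zmax 30.0 y -0.7
z 30 55 n 497 x max/med 13.2 12.1 zmax 55.0 y -0.7
z 68 80 n 14 x max/med 14.6 14.6 zmax 69.2 y -1.4
z 80 100 n 75 x max/med 10.9 10.4 zmax 99.9 y -0.7
z 100 125 n 123 x max/med 12.9 11.9 zmax 124.2 y -0.7
z 125 160 n 101 x max/med 15.0 13.9 zmax 150.2 y -0.7
cup px [278. 178.] size [31. 31.] ang 90.0 pos [565.2 309.7  82. ] rim z med 80.3
move [-0.0022 -0.0024  0.083 ] yaw -0.23 az now 2.1 j7 -1.96
```

View pics/w14.png

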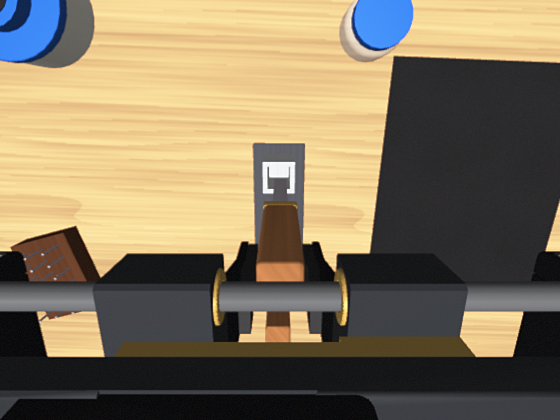

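The picture shows cup 2 directly below the blade at (278,178). I'll lower, straighten and release.

Emit:
drive_tool(
  moves=[0.1, -0.002, -0.002, 0.02, 0, 0.1, -0.002, -0.002, 0.04, 0, 0.1, -0.002, -0.002, 0.055, 0, 0.1, -0.002, -0.002, 0.065, 0, 0.1, -0.001, -0.002, 0.075, 0, 0.1, 0, -0.002, 0.085, 0, 0.1, 0.002, -0.002, 0.095, 0, 0.1, 0.004, -0.002, 0.105, 0, 0.1, 0.006, -0.002, 0.113, 0, 0.1, 0.008, -0.002, 0.119, 0, 0.1, 0.01, -0.002, 0.122, 0, 0.1, 0.01, -0.002, 0.122, 0, 0.1, 0.01, -0.002, 0.122, 0],
  grip_force=4,
)

```text
clock: 36.65
ee_pos: [568.4, 311.9, 160.9]
tool_rot: [-0.0, 1.0, 0.019, 0.0]
contact_force: [1.0, 0.4, 0.6]
opening: 24.0
gripper_force: 4.0
```

```bash
python3 - <<'E'
from h import *
s,p,d=pitch(); held(s,p,d)
E
```

```text
n 2956 pitch 80.5 xrange -3.0 12.0 z at ends -20.0 66.0
n 918 pitch -51.0 xrange -64.0 -60.0 z at ends 10.0 43.0
[568.4 311.9 160.9] open 24.0 F [1.  0.4 0.6] t 36.65
z 5 30 n 1203 x max/med 9.8 8.4 zmax 30.0 y -1.3
z 30 55 n 751 x max/med 11.0 9.9 zmax 55.0 y -1.4
z 68 80 n 139 x max/med 14.7 12.4 zmax 80.0 y 0.1
z 80 100 n 157 x max/med 14.8 14.4 zmax 99.8 y -0.7
z 100 125 n 109 x max/med 14.9 14.6 zmax 124.6 y 0.1
z 125 160 n 302 x max/med 28.1 18.6 zmax 160.0 y 0.2
```

Emit:
drive_tool(
  moves=[0.42, 0, 0, 0, 0, 0.42, 0, 0, 0, 0, 0.42, 0, 0, 0, 0, 0.42, 0, 0, -0.03, 0, 0.42, 0, 0, -0.07, 0, 0.42, 0, 0, -0.11, 0, 0.42, 0, 0, -0.14, 0, 0.42, -0.02, 0.06, -0.14, 0, 0.42, -0.04, 0.12, -0.14, 0, 0.42, -0.06, 0.18, -0.14, 0, 0.42, -0.08, 0.24, -0.14, 0, 0.42, -0.1, 0.3, -0.14, 0, 0.42, -0.12, 0.36, -0.14, 0, 0.42, -0.14, 0.42, -0.14, 0, 0.42, -0.156, 0.477, -0.14, 0, 0.42, -0.156, 0.477, -0.14, 0, 0.42, -0.156, 0.477, -0.14, 0, 0.42, -0.156, 0.477, -0.14, 0, 0.42, -0.156, 0.477, -0.14, 0, 0.42, -0.156, 0.477, -0.14, 0],
)

```text
clock: 38.7
ee_pos: [431.0, -169.4, 300.5]
tool_rot: [-0.0, 1.0, 0.02, 0.0]
contact_force: [0.7, 1.0, -1.1]
opening: 36.7
gripper_force: 0.0
```

```bash
python3 - <<'E'
from h import *; import pickle
s,p,d=snap('wrist'); print(s['ee_pos'],s['joint_positions'].round(2),s['clock'])
np.savez('pics/w15.npz',p=p,d=d); pickle.dump(s,open('pics/w15.pkl','wb'))
_,t,dt=snap('top'); CT=cam('top')
for X in ([429.4,306,181],[497,309,181],[565,310,181]):
    u,v=np.round(proj(CT,X)[0]).astype(int); print('butt',world(CT,[(u,v)],dt[v,u])[0].round())
cv2.imwrite('pics/w15.png',p[:,:,::-1])
E
```

```text
[ 431.00835601 -169.42334898  300.51297851] [-0.72 -0.24  0.89  1.79  0.19  1.51 -1.39] 38.7
butt [428. 305. 185.]
butt [498. 309. 180.]
butt [565. 310. 184.]
```

View pics/w15.png

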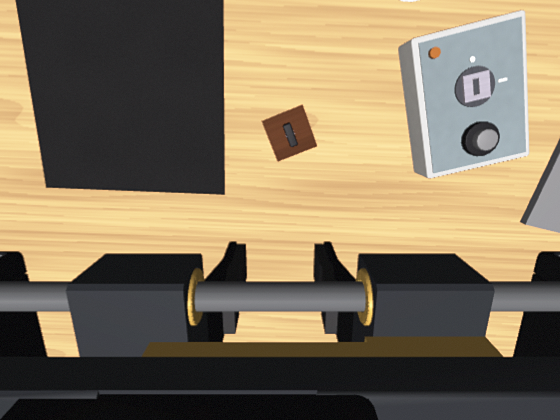

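All three butts read about 180–185 mm, so all files are standing. The wrist view shows the key head at (290,133), the slot at (477,86) with its dot at (472,60) and bar at (503,80), and the button at (485,138). Next I'll take a closer look at the key.

Emit:
drive_tool(
  moves=[0.42, 0, 0.01, 0.05, 0, 0.42, 0, 0.01, 0.1, 0, 0.42, 0, 0.01, 0.13, 0, 0.42, 0, 0.01, 0.13, 0, 0.42, 0, 0.01, 0.13, 0],
)

```text
clock: 39.3
ee_pos: [431.6, -180.1, 171.2]
tool_rot: [0.001, 1.0, 0.02, -0.0]
contact_force: [0.2, -0.1, 0.2]
opening: 36.6
gripper_force: 0.0
```

```bash
python3 - <<'E'
from h import *; import pickle
s,p,d=snap('wrist'); print(s['ee_pos'],s['clock']); np.savez('pics/w16.npz',p=p,d=d); pickle.dump(s,open('pics/w16.pkl','wb'))
def key(s,p,d,roi):
    C=cam('wrist',s); hsv=cv2.cvtColor(p,cv2.COLOR_RGB2HSV); u0,u1,v0,v1=roi
    vv,uu=np.mgrid[v0:v1,u0:u1]; vv=vv.ravel();uu=uu.ravel(); X=world(C,np.c_[uu,vv],d[vv,uu])
    k=(X[:,2]>58)&(X[:,2]<72); print('top pts',k.sum(),'z',np.median(X[k,2]).round(1))
    m=np.zeros(d.shape,np.uint8); m[vv[k],uu[k]]=255
    c=max(cv2.findContours(m,0,2)[0],key=cv2.contourArea); r=cv2.minAreaRect(c); print(r)
    b=onplane(C,cv2.boxPoints(r),66); e=[b[(i+1)%4]-b[i] for i in range(2)]; L=[np.linalg.norm(x) for x in e]
    i=int(np.argmax(L)); print('size',np.round(L,1),'az',np.degrees(np.arctan2(e[i][1],e[i][0])).round(1),'ctr',b.mean(0).round(1),'pts mean',X[k].mean(0).round(1)); return C,r[0]
a=key(s,p,d,(200,360,60,240))
W=np.load('pics/w15.npz'); b=key(pickle.load(open('pics/w15.pkl','rb')),W['p'],W['d'],(255,325,95,170))
print('tri',cross([rays(*a),rays(*b)]))
cv2.imwrite('pics/w16.png',cv2.resize(p[40:250,140:420,::-1],(560,420)))
E
```

```text
[ 431.64349745 -180.0848438   171.21118395] 39.3
top pts 426 z 64.8
((281.1379699707031, 144.84483337402344), (34.72502899169922, 12.627283096313477), 68.1985855102539)
size [10.  27.7] az -155.2 ctr [ 483.  -178.4   66. ] pts mean [ 482.9 -178.3   64.7]
top pts 199 z 64.8
((289.7000427246094, 134.60000610351562), (23.717082977294922, 8.538147926330566), 71.56504821777344)
size [10.  27.7] az -158.2 ctr [ 482.9 -178.    66. ] pts mean [ 483.  -178.    64.8]
tri [ 482.43589849 -178.3086516    57.80727129]
```

View pics/w16.png

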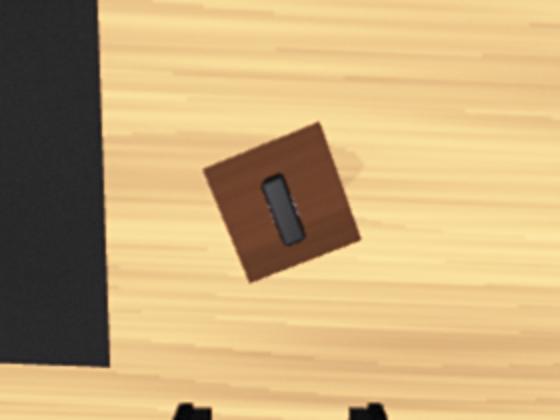

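The crop shows the key head standing centred in its block, turned about 20° from image vertical. The two views agree on its position at (483,-178).

```bash
python3 - <<'E'
from h import *
go(483,-178.2,38,23.3)
E
```

```text
move [ 0.0503 -0.0003  0.1342] yaw -20.97 az now 2.3 j7 -1.29
```

Emit:
drive_tool(
  moves=[0.42, 0.025, 0, 0, -8, 0.42, 0.05, 0, 0.03, -16, 0.42, 0.05, 0, 0.06, -21, 0.42, 0.05, 0, 0.085, -21, 0.42, 0.05, 0, 0.105, -21, 0.42, 0.05, 0, 0.12, -21, 0.42, 0.05, 0, 0.13, -21, 0.42, 0.05, 0, 0.133, -21, 0.42, 0.05, 0, 0.133, -21, 0.42, 0.05, 0, 0.133, -21, 0, 0.05, 0, 0.133, -21, 0, 0.05, 0, 0.133, -21, 0, 0.05, 0, 0.133, -21, 0, 0.05, 0, 0.133, -21, 0, 0.05, 0, 0.133, -21, 0, 0.05, 0, 0.133, -21],
  grip_force=25,
)

```text
clock: 40.95
ee_pos: [481.2, -178.9, 37.7]
tool_rot: [0.0, 0.98, 0.201, 0.0]
contact_force: [0.4, 0.2, 1.9]
opening: 9.6
gripper_force: 25.0
```

Emit:
drive_tool(
  moves=[0, 0, 0, -0.01, 0, 0, 0, 0, -0.03, 0, 0, 0, 0, -0.07, 0, 0, 0, 0, -0.11, 0, 0, 0, 0, -0.132, 0, 0, -0.02, 0.043, -0.132, 0, 0, -0.04, 0.086, -0.132, 0, 0, -0.06, 0.13, -0.132, 5, 0, -0.083, 0.178, -0.132, 10, 0, -0.083, 0.178, -0.132, 10, 0, -0.083, 0.178, -0.132, 10, 0, -0.083, 0.178, -0.132, 10],
)

```text
clock: 42.15
ee_pos: [475.5, -373.7, 169.6]
tool_rot: [-0.001, 0.993, 0.116, 0.0]
contact_force: [0.7, 0.7, -0.8]
opening: 9.7
gripper_force: 25.0
```

```bash
python3 - <<'E'
from h import *; import pickle
s,p,d=snap('wrist'); print(s['ee_pos'],s['joint_positions'].round(2),s['opening'],s['clock']); np.savez('pics/w17.npz',p=p,d=d); pickle.dump(s,open('pics/w17.pkl','wb'))
C=cam('wrist',s); print(proj(C,[[547,-397,58],[486,-412,72]]).round())
cv2.imwrite('pics/w17.png',p[:,:,::-1])
E
```

```text
[ 475.52880529 -373.70079947  169.58766634] [-0.25  0.44  1.13  1.67 -0.41  1.3  -0.39] 9.67865819406029 42.15
[[329. 129.]
 [329. 208.]]
```

View pics/w17.png

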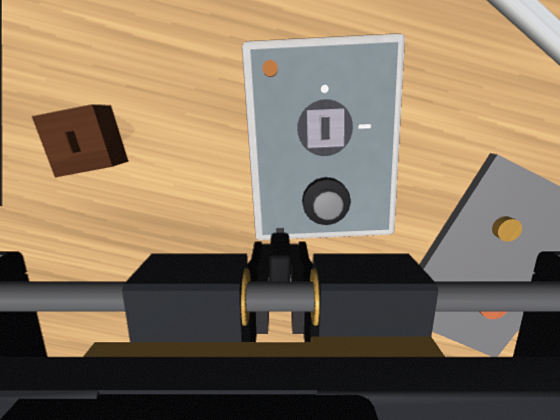

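The slot is at (325,128) in the barrel square, the dot at (324,89), the bar at (364,127), and the button top at (328,204). The key is held at (280,240) and its rest is empty at (80,140).

```bash
python3 - <<'E'
from h import *; import pickle
def box(f,roi,broi):
    s=pickle.load(open(f'pics/{f}.pkl','rb')); W=np.load(f'pics/{f}.npz'); p,d=W['p'],W['d']; C=cam('wrist',s)
    hsv=cv2.cvtColor(p,cv2.COLOR_RGB2HSV); u0,u1,v0,v1=roi
    sub=hsv[v0:v1,u0:u1]; m=((sub[...,2]>150)&(sub[...,0]>115)).astype(np.uint8)*255
    c=max(cv2.findContours(m,0,2)[0],key=cv2.contourArea)+[u0,v0]; r=cv2.minAreaRect(c.astype(np.float32))
    b=onplane(C,cv2.boxPoints(r),58); e=b[1]-b[0]; print(f,'barrel px',np.round(r[0],1),np.round(r[1],1),'ctr',b.mean(0).round(1),'size',np.linalg.norm(e).round(1),np.linalg.norm(b[2]-b[1]).round(1),'az',(np.degrees(np.arctan2(e[1],e[0]))%90).round(1))
    mm=np.zeros(m.shape,np.uint8); cv2.drawContours(mm,[(c-[u0,v0]).astype(int)],-1,255,-1); 
    k=(mm>0)&(sub[...,2]<110); k=cv2.morphologyEx(k.astype(np.uint8),cv2.MORPH_OPEN,np.ones((2,2)))
    cc=max(cv2.findContours(k,0,2)[0],key=cv2.contourArea)+[u0,v0]; r2=cv2.minAreaRect(cc.astype(np.float32)); b2=onplane(C,cv2.boxPoints(r2),58)
    e=[b2[1]-b2[0],b2[2]-b2[1]]; L=[np.linalg.norm(x) for x in e]; i=int(np.argmax(L))
    print('  slot px',np.round(r2[0],1),'ctr',b2.mean(0).round(1),'size',np.round(L,1),'az',(np.degrees(np.arctan2(e[i][1],e[i][0]))%180).round(1))
    v,u=int(r[0][1]-r[1][1]*.38),int(r[0][0]); 
    vv,uu=np.nonzero(m); print('  barrel z',np.median(world(C,np.c_[uu+u0,vv+v0],d[vv+v0,uu+u0])[:,2]).round(1))
    u0,u1,v0,v1=broi; g=cv2.GaussianBlur(cv2.cvtColor(p,cv2.COLOR_RGB2GRAY),(0,0),1)[v0:v1,u0:u1]; print('  btn grays',g[::6,::6].tolist() if 0 else '')
    mb=((g>105)).astype(np.uint8); n,l,st,ce=cv2.connectedComponentsWithStats(mb); ctr=np.array([(u1-u0)/2,(v1-v0)/2]); j=1+np.argmin(np.linalg.norm(ce[1:]-ctr,axis=1)); bc=ce[j]+[u0,v0]
    vv,uu=np.nonzero(l==j); print('  btn px',bc.round(1),'area',st[j,4],st[j,2:4],'pos',onplane(C,[bc],72)[0].round(1),'z',np.median(world(C,np.c_[uu+u0,vv+v0],d[vv+v0,uu+u0])[:,2]).round(1))
    return C,r[0],bc,r2[0]
a=box('w17',(302,350,105,152),(308,346,184,222)); b=box('w15',(455,500,66,108),(466,500,124,156))
for i in (1,3,2): print('tri',cross([rays(a[0],a[i]),rays(b[0],b[i])]).round(1))
W=np.load('pics/w17.npz')['p']; print(W[100:156:8,325].tolist(), W[190:220:6,328].tolist())
print(onplane(a[0],[(324.5,89),(364,126.5)],52).round(1))
go(0,0,0,0)
E
```

```text
w17 barrel px [325. 128.] [38. 36.] ctr [ 546.6 -393.6   58. ] size 28.9 30.2 az 13.4
  slot px [325.7 129. ] ctr [ 546.1 -394.3   58. ] size [ 6.2 16.2] az 18.9
  barrel z 57.0
  btn grays 
  btn px [327.7 205.1] area 613 [29 27] pos [ 487.8 -410.5   72. ] z 71.5
w15 barrel px [476.8  86. ] [30.4 26.8] ctr [ 546.9 -393.4   58. ] size 30.6 34.3 az 6.5
  slot px [476.5  87. ] ctr [ 546.  -393.3   58. ] size [ 5.8 15.6] az 12.0
  barrel z 56.8
  btn grays 
  btn px [489.4 141. ] area 486 [23 32] pos [ 486.  -413.1   72. ] z 70.8
tri [ 547.  -393.5   57.8]
tri [ 546.2 -394.6   55.7]
tri [ 487.3 -410.3   75.2]
[[75, 76, 80], [79, 78, 84], [176, 168, 177], [78, 78, 85], [80, 79, 87], [169, 161, 171], [75, 74, 81]] [[49, 49, 51], [155, 154, 156], [151, 150, 152], [145, 144, 145], [139, 139, 141]]
[[ 576.2 -385.8   52. ]
 [ 555.5 -425.6   52. ]]
move [-0.3767 -0.473   0.17  ] yaw 13.42 az now 13.4 j7 -0.39
```

```bash
python3 - <<'E'
from h import *
go(544.9,-394.3,95,14.7)
E
```

```text
move [0.0619 0.0368 0.0746] yaw -1.28 az now 13.4 j7 -0.39
```

Emit:
drive_tool(
  moves=[0, 0.03, 0.018, 0.02, -1.3, 0, 0.062, 0.037, 0.04, -1.3, 0, 0.062, 0.037, 0.06, -1.3, 0, 0.062, 0.037, 0.07, -1.3, 0, 0.062, 0.037, 0.075, -1.3, 0, 0.062, 0.037, 0.075, -1.3, 0, 0.062, 0.037, 0.075, -1.3, 0, 0.062, 0.037, 0.075, -1.3],
  grip_force=30,
)

```text
clock: 43.0
ee_pos: [544.1, -397.2, 96.0]
tool_rot: [0.0, 0.992, 0.126, 0.001]
contact_force: [-0.0, -0.1, -0.1]
opening: 10.1
gripper_force: 30.0
```

```bash
python3 - <<'E'
from h import *; import pickle
s,p,d=snap('wrist'); print(s['ee_pos'].round(1),s['contact_force'].round(1),s['moment'].round(2)); np.savez('pics/w18.npz',p=p,d=d); pickle.dump(s,open('pics/w18.pkl','wb'))
C=cam('wrist',s); q=s['tool_rot']; R=Ro.from_quat([q[1],q[2],q[3],q[0]]).as_matrix()
v,u=np.mgrid[150:320,230:330]; v=v.ravel();u=u.ravel(); X=(world(C,np.c_[u,v],d[v,u])-s['ee_pos'])@R
for a in range(-10,46,4):
    k=(X[:,2]>=a)&(X[:,2]<a+4)&(abs(X[:,1])<16)&(abs(X[:,0])<40)
    if k.sum()>3: print(a,k.sum(),'x',np.percentile(X[k,0],[5,50,95]).round(1),'y',np.percentile(X[k,1],[2,50,98]).round(1))
go(544.9,-394.3,85,14.7)
print(proj(C,[[546.7,-393.8,58]]).round(1))
g=cv2.cvtColor(p,cv2.COLOR_RGB2GRAY); print(g[205:275:4,250:312:3])
E
```

```text
[ 544.1 -397.2   96. ] [-0.  -0.1 -0.1] [-0.08  0.18 -0.  ]
-10 155 x [ 9.3 10.9 15.5] y [-14.1  -0.3  12.3]
-6 160 x [ 9.1 11.  15.5] y [-14.3  -0.8  12.1]
-2 119 x [ 9.2 11.3 15.6] y [-14.2  -1.9  11.4]
2 7 x [14.8 15.2 15.3] y [-2.9 -1.3  2.6]
18 13 x [9.1 9.3 9.6] y [-3.2 -1.4  1. ]
22 17 x [8.8 9.2 9.6] y [-3.2 -0.8  1. ]
34 79 x [-3.5 11.  17.8] y [-15.6  -4.   11.4]
38 1315 x [-3.9  9.5 20.7] y [-15.6  -0.1  13.8]
42 1590 x [ 4.5 27.1 38.8] y [-15.2  -0.1  15.6]
move [ 0.0014 -0.0026  0.0108] yaw -0.17 az now 14.5 j7 -0.34
[[277.1 230.2]]
[[141  75  79  77  77  79  77  75  72  77  74  73  77  75  74  74  73  74
  110 140 140]
 [ 70  98 161 162 161 166 165 165 168 170 171 169 169 168 168 170 171  91
   76 126 141]
 [ 73  84 169 168 169 168 169 170 168 168 168 169 168 167 168 166 169  90
   77  75 131]
 [ 75  80 169 167 166 167 168 150  74  79  78 154 168 168 167 167 169  90
   77  77  98]
 [ 74  77 167 166 165 165 165 149  71  75  73 157 165 167 167 167 170  90
   77  77  73]
 [ 75  75 173 171 171 170 172 146  70  76  74 159 169 169 170 170 172  90
   77  79  74]
 [ 74  72 173 
[... 354 characters left out ...]
7   3  13   9  11  11  12   8   8   7  10  10   9   9  20  10
    0 130 142]
 [144  49   9   4  10  14  11   8   8   9  13   8  10   9  13  14  11   9
    1  81 141]
 [144  11   3   4  13  10  12   8   8  11  10  10  11   9  11  10  12   3
    8  25 142]
 [148   5   8   7  15  11   9  27  29  29  31  26  28  22  13  11  12   7
    9   0 147]
 [ 23   8   8   5  11  10   7  34  42  40  38  39  38  23  14  12  14  12
    3   8  40]
 [  6   6   8  16  10   8  16  33  41  41  38  36  37  22  11  11  11   6
    6   9   7]
 [  0   8   9  16  16  13  15  34  40  38  38  36  38  21  20  10  14  11
   13   7   7]
 [ 14   5   6  15  11  13  16  35  39  38  38  34  35  21  10   7  16  14
   11   6  47]]
```

```bash
cat > al.py <<'E'
from h import *
def align(s,p,d):
    C=cam('wrist',s); q=s['tool_rot']; R=Ro.from_quat([q[1],q[2],q[3],q[0]]).as_matrix()
    g=cv2.cvtColor(p,cv2.COLOR_RGB2GRAY).astype(float)
    def edges(row,t,lo,hi,sgn):   # subpixel extreme crossings
        r=g[row,lo:hi]; k=np.nonzero((r[:-1]-t)*(r[1:]-t)<0)[0]; x=k+(t-r[k])/(r[k+1]-r[k])+lo; return x
    T=lambda uv,z:(onplane(C,uv,z)-s['ee_pos'])@R
    br=[];sl=[]
    for row in range(211,232):
        e=edges(row,120,245,310,1)
        if len(e)>=2: br.append([T([(e[0],row)],58)[0],T([(e[-1],row)],58)[0]])
        if len(e)==4: sl.append([T([(e[1],row)],58)[0],T([(e[2],row)],58)[0]])
    br=np.array(br);sl=np.array(sl)
    print('barrel y',np.median(br[:,0,1]).round(2),np.median(br[:,1,1]).round(2),'mid',np.median(br[:,:,1].mean(1)).round(2),'slot y',np.median(sl[:,:,1],axis=0).round(2) if len(sl) else '', 'mid slope deg',np.degrees(np.polyfit(br[:,0,0],br[:,:,1].mean(1),1)[0]).round(1))
    col=[];sc=[]
    for u in list(range(258,270))+list(range(288,298)):
        r=g[198:225,u]; k=np.nonzero((r[:-1]<120)&(r[1:]>=120))[0]
        if len(k): v=198+k[0]+(120-r[k[0]])/(r[k[0]+1]-r[k[0]]); col.append(T([(u,v)],58)[0,0])
    for u in range(274,281):
        r=g[210:225,u]; k=np.nonzero((r[:-1]>=120)&(r[1:]<120))[0]
        if len(k): v=210+k[0]+(r[k[0]]-120)/(r[k[0]]-r[k[0]+1]); sc.append(T([(u,v)],58)[0,0])
    print('barrel front x',np.median(col).round(2),'-> ctr x',(np.median(col)-15).round(2),'slot front x',np.median(sc).round(2) if sc else '','-> ctr',(np.median(sc)-9).round(2) if sc else '')
    for row in range(226,246,2):
        r=g[row,262:300]; k=np.nonzero(r<45)[0]
        if len(k): 
            a,b=k[0]+262,k[-1]+262; v,u=row,(a+b)//2; X=(world(C,[(a-.5,row),(b+.5,row)],[d[v,u]]*2)-s['ee_pos'])@R
            print(' row',row,'dark',a,b,'tool',X.round(1).tolist())
E
python3 - <<'E'
from al import *; import pickle
W=np.load('pics/w18.npz'); align(pickle.load(open('pics/w18.pkl','rb')),W['p'],W['d'])
E
```

```text
barrel y -17.71 12.4 mid -2.61 slot y [-6.13  0.85] mid slope deg -4.8
barrel front x 18.45 -> ctr x 3.45 slot front x 13.04 -> ctr 4.04
 row 232 dark 276 282 tool [[15.2, -3.2, 2.9], [15.2, 0.5, 2.9]]
 row 234 dark 272 287 tool [[15.2, -5.3, -0.3], [15.2, 3.2, -0.3]]
 row 236 dark 272 288 tool [[15.4, -5.2, -3.5], [15.4, 3.6, -3.5]]
 row 238 dark 271 288 tool [[15.0, -5.7, -5.5], [15.0, 3.6, -5.5]]
 row 240 dark 271 288 tool [[15.6, -5.6, -9.6], [15.6, 3.4, -9.6]]
 row 242 dark 271 299 tool [[15.4, -5.5, -11.7], [15.4, 8.8, -11.7]]
 row 244 dark 270 299 tool [[15.5, -5.9, -14.5], [15.5, 8.7, -14.5]]
```

Emit:
drive_tool(
  moves=[0, 0.002, -0.0015, 0.003, 0, 0, 0.002, -0.0015, 0.006, 0, 0, 0.002, -0.0015, 0.006, 0, 0, 0.002, -0.0015, 0.006, 0],
)

```text
clock: 43.45
ee_pos: [545.3, -394.9, 88.3]
tool_rot: [-0.0, 0.992, 0.127, -0.0]
contact_force: [-0.2, -0.2, -0.8]
opening: 9.7
gripper_force: 30.0
```

```bash
python3 - <<'E'
from al import *
s,p,d=snap('wrist'); print(s['ee_pos'].round(2),s['contact_force'].round(1)); align(s,p,d); go(544,-397,90,14.5)
E
```

```text
[ 545.29 -394.92   88.31] [-0.2 -0.2 -0.8]
barrel y -20.41 14.19 mid -3.14 slot y [-4.13  2.66] mid slope deg -4.0
barrel front x 16.86 -> ctr x 1.86 slot front x 11.4 -> ctr 2.4
 row 232 dark 276 283 tool [[15.1, -3.2, 3.2], [15.1, 1.1, 3.2]]
 row 234 dark 273 287 tool [[15.2, -4.8, -0.2], [15.2, 3.2, -0.2]]
 row 236 dark 272 288 tool [[15.4, -5.2, -3.5], [15.4, 3.6, -3.5]]
 row 238 dark 271 288 tool [[15.5, -5.6, -6.6], [15.5, 3.5, -6.6]]
 row 240 dark 271 288 tool [[15.0, -5.6, -8.1], [15.0, 3.5, -8.1]]
 row 242 dark 271 299 tool [[14.9, -5.5, -10.5], [14.9, 8.9, -10.5]]
 row 244 dark 270 299 tool [[15.3, -5.9, -14.2], [15.4, 8.7, -14.2]]
move [-0.0018  0.0016 -0.0016] yaw 0.03 az now 14.5 j7 -0.34
```

Emit:
drive_tool(
  moves=[0, 0.0006, 0.0003, 0, 0, 0, 0.0006, 0.0003, 0.002, 0, 0, 0.0006, 0.0003, 0.004, 0, 0, 0.0006, 0.0003, 0.006, 0, 0, 0.0006, 0.0003, 0.008, 0, 0, 0.0006, 0.0003, 0.008, 0],
)

```text
clock: 44.1
ee_pos: [545.9, -394.9, 80.1]
tool_rot: [-0.0, 0.992, 0.127, -0.0]
contact_force: [0.6, -0.1, -0.1]
opening: 9.6
gripper_force: 30.0
```

```bash
python3 - <<'E'
from al import *
s,p,d=snap('wrist'); print(s['ee_pos'].round(2),s['contact_force'].round(1),s['moment'].round(2)); align(s,p,d)
E
```

```text
[ 545.87 -394.92   80.08] [ 0.6 -0.1 -0.1] [-0.08  0.17 -0.03]
barrel y -17.15 14.07 mid -0.94 slot y [-4.31  2.53] mid slope deg 4.0
barrel front x 16.33 -> ctr x 1.33 slot front x  -> ctr 
 row 232 dark 276 283 tool [[15.4, -3.2, 2.4], [15.4, 1.1, 2.4]]
 row 234 dark 273 287 tool [[15.4, -4.8, -0.6], [15.4, 3.2, -0.6]]
 row 236 dark 272 288 tool [[15.2, -5.2, -3.1], [15.2, 3.6, -3.1]]
 row 238 dark 271 288 tool [[15.5, -5.6, -6.6], [15.5, 3.5, -6.6]]
 row 240 dark 271 288 tool [[15.6, -5.6, -9.5], [15.6, 3.5, -9.5]]
 row 242 dark 271 299 tool [[15.2, -5.5, -11.2], [15.2, 8.9, -11.2]]
 row 244 dark 270 299 tool [[15.3, -5.9, -14.0], [15.3, 8.7, -14.0]]
```

Emit:
drive_tool(
  moves=[0, 0, 0, 0.003, 0, 0, 0, 0, 0.006, 0, 0, 0, 0, 0.009, 0, 0, 0, 0, 0.012, 0, 0, 0, 0, 0.015, 0, 0, 0, 0, 0.017, 0, 0, 0, 0, 0.0185, 0, 0, 0, 0, 0.0185, 0],
)

```text
clock: 44.95
ee_pos: [546.1, -395.2, 62.0]
tool_rot: [0.0, 0.992, 0.127, 0.0]
contact_force: [0.1, -0.6, -0.7]
opening: 9.8
gripper_force: 30.0
```

Emit:
drive_tool(
  moves=[0, 0, 0, 0.001, 0, 0, 0, 0, 0.002, 0, 0, 0, 0, 0.003, 0, 0, 0, 0, 0.003, 0, 0, 0, 0, 0.003, 0],
  grip_force=30,
)

```text
clock: 45.45
ee_pos: [546.2, -395.4, 61.6]
tool_rot: [-0.0, 0.992, 0.127, 0.001]
contact_force: [-3.4, 4.0, 12.7]
opening: 9.8
gripper_force: 30.0
```

Emit:
drive_tool(
  moves=[0, 0, 0, -0.002, 0, 0, 0, -0.0002, -0.002, 8, 0, 0.0001, -0.0004, -0.002, 16, 0, 0.0001, -0.0006, -0.002, 24, 0, 0.0002, -0.0007, -0.002, 32, 0, 0.0003, -0.0009, -0.002, 40, 0, 0.0005, -0.001, -0.002, 48, 0, 0.0006, -0.0012, -0.002, 56, 0, 0.0008, -0.0013, -0.002, 64, 0, 0.001, -0.0013, -0.002, 72, 0, 0.0012, -0.0014, -0.002, 80, 0, 0.0014, -0.0014, -0.002, 88, 0, 0.0015, -0.0014, -0.002, 94, 0, 0.0016, -0.0014, -0.002, 98, 0, 0.0016, -0.0014, -0.002, 98, 0, 0.0016, -0.0014, -0.002, 98],
  grip_force=40,
)

```text
clock: 47.05
ee_pos: [547.2, -394.0, 61.7]
tool_rot: [0.0, 0.747, -0.665, 0.0]
contact_force: [-1.1, 0.8, 5.4]
opening: 9.8
gripper_force: 40.0
```

```bash
python3 - <<'E'
from h import *
s=env.state(); print(s['moment'].round(3),s['contact_force'].round(1),s['clock']); go(546,-395,61,-77)
E
```

```text
[0.058 0.426 0.068] [-1.1  0.8  5.4] 47.05
move [0.0009 0.0013 0.0007] yaw -6.36 az now -83.4 j7 -1.9
```

Emit:
drive_tool(
  moves=[0, 0, 0, 0, 3, 0, 0, 0, 0, 6, 0, 0, 0, 0, 6, 0, 0, 0, 0, 6],
)

```text
clock: 47.45
ee_pos: [547.4, -393.9, 61.8]
tool_rot: [0.0, 0.712, -0.703, 0.001]
contact_force: [-2.4, 0.4, 5.7]
opening: 9.9
gripper_force: 40.0
```

```bash
python3 - <<'E'
from h import *
s=env.state(); print(s['moment'].round(3),s['contact_force'].round(1),s['clock']); go(546,-395,61,-77)
E
```

```text
[0.019 0.48  0.68 ] [-2.4  0.4  5.7] 47.45
move [0.001  0.0014 0.0008] yaw -12.27 az now -89.3 j7 -2.0
```

Emit:
drive_tool(
  moves=[0, 0, 0, 0, -3, 0, 0, 0, 0, -6, 0, 0, 0, 0, -6, 0.33, 0, 0, 0, -6, 0.33, 0, 0, 0, -6, 0.33, 0, 0, 0, -6, 0.33, 0, 0, 0, -6, 0.33, 0, 0, -0.01, -6, 0.33, 0, 0, -0.03, -6, 0.33, 0, 0, -0.06, -6, 0.33, -0.04, -0.02, -0.1, -6, 0.33, -0.08, -0.02, -0.1, -6, 0.33, -0.08, -0.02, -0.1, -6, 0, -0.08, -0.02, -0.1, -6],
)

```text
clock: 48.85
ee_pos: [567.9, -311.6, 162.9]
tool_rot: [-0.001, 0.747, -0.664, 0.001]
contact_force: [-0.4, -0.9, 0.0]
opening: 25.7
gripper_force: 0.0
```

```bash
python3 - <<'E'
from h import *; import pickle
W=np.load('pics/w17.npz'); C=cam('wrist',pickle.load(open('pics/w17.pkl','rb')))
P=world(C,[(304+4*i,204) for i in range(13)],[W['d'][204,304+4*i] for i in range(13)]); print('housing z profile',P[:,2].round())
s,p,d=snap('wrist'); C=cam('wrist',s); print(s['ee_pos'].round(1),proj(C,[[546.7,-393.8,74]]).round(),s['clock'])
v,u=np.mgrid[0:250,0:560]; v=v.ravel();u=u.ravel(); X=world(C,np.c_[u,v],d[v,u])
k=(np.hypot(X[:,0]-546.7,X[:,1]+393.8)<22)&(X[:,2]>67)&(X[:,2]<90); print(k.sum(),'key top',X[k].mean(0).round(1) if k.any() else '',np.percentile(X[k,2],[5,50,95]).round(1))
m=np.zeros(d.shape,np.uint8); m[v[k],u[k]]=255
c=max(cv2.findContours(m,0,2)[0],key=cv2.contourArea); b=onplane(C,cv2.boxPoints(cv2.minAreaRect(c)),90); e=[b[1]-b[0],b[2]-b[1]]; L=[np.linalg.norm(x) for x in e]; i=int(np.argmax(L)); print(b.mean(0).round(1),np.round(L,1),'az',np.degrees(np.arctan2(e[i][1],e[i][0])).round(1))
go(487.5,-410.8,85,-83)
_,t,dt=snap('top'); CT=cam('top')
for Y in ([429.4,306,181],[497,309,181],[565,310,181]):
    uu,vv=np.round(proj(CT,Y)[0]).astype(int); print('butt',world(CT,[(uu,vv)],dt[vv,uu])[0].round())
E
```

```text
housing z profile [62. 61. 68. 71. 72. 71. 74. 71. 72. 73. 61. 62. 50.]
[ 567.9 -311.6  162.9] [[321. 108.]] 48.85
657 key top [ 548.  -394.6   87.2] [73.7 88.6 89.8]
[ 548.3 -394.4   90. ] [10.8 27. ] az 99.2
move [0.0877 0.09   0.0774] yaw -0.42 az now -83.4 j7 -2.13
butt [429. 308. 175.]
butt [498. 309. 181.]
butt [566. 311. 179.]
```

Emit:
drive_tool(
  moves=[0, 0.044, 0.045, 0, 0, 0, 0.088, 0.09, 0, 0, 0, 0.088, 0.09, 0.02, 0, 0, 0.088, 0.09, 0.05, 0, 0, 0.088, 0.09, 0.07, 0, 0, 0.088, 0.09, 0.08, 0, 0, 0.088, 0.09, 0.086, 0, 0, 0.088, 0.09, 0.09, 0, 0, 0.088, 0.09, 0.093, 0, 0, 0.088, 0.09, 0.095, 0, 0, 0.088, 0.09, 0.097, 0, 0, 0.088, 0.09, 0.097, 0, 0, 0.088, 0.09, 0.097, 0],
)

```text
clock: 50.25
ee_pos: [486.6, -411.9, 66.8]
tool_rot: [-0.0, 0.746, -0.666, 0.0]
contact_force: [-5.8, 3.0, 14.3]
opening: 0.7
gripper_force: 7.3
```

Emit:
drive_tool(
  moves=[0, 0, 0, 0.001, 0, 0, 0, 0, 0.0015, 0, 0, 0, 0, 0.0015, 0, 0, 0, 0, -0.01, 0, 0, 0, 0, -0.04, 0, 0, 0, 0, -0.08, 0, 0, -0.05, 0, -0.12, 0, 0, -0.1, 0, -0.15, 0, 0, -0.1, 0, -0.15, 0, 0, -0.1, 0, -0.15, 0],
)

```text
clock: 51.25
ee_pos: [478.4, -308.5, 216.1]
tool_rot: [-0.003, 0.748, -0.663, 0.001]
contact_force: [-0.4, -0.8, -0.0]
opening: 0.5
gripper_force: 0.0
```

```bash
python3 - <<'E'
from h import *
s,p,d=snap('wrist'); C=cam('wrist',s); print(s['ee_pos'].round(1),s['clock'])
v,u=np.mgrid[0:250,0:560]; v=v.ravel();u=u.ravel(); X=world(C,np.c_[u,v],d[v,u])
k=(np.hypot(X[:,0]-546.7,X[:,1]+393.8)<22)&(X[:,2]>67)&(X[:,2]<95); print(k.sum(),'key top',np.percentile(X[k],[5,50,95],axis=0).round(1).tolist() if k.any() else '')
m=np.zeros(d.shape,np.uint8); m[v[k],u[k]]=255
c=max(cv2.findContours(m,0,2)[0],key=cv2.contourArea); b=onplane(C,cv2.boxPoints(cv2.minAreaRect(c)),90); e=[b[1]-b[0],b[2]-b[1]]; L=[np.linalg.norm(x) for x in e]; i=int(np.argmax(L)); print(b.mean(0).round(1),np.round(L,1),'az',np.degrees(np.arctan2(e[i][1],e[i][0])).round(1))
k=np.hypot(X[:,0]-487,X[:,1]+411)<9; print('btn z',np.median(X[k,2]).round(1),k.sum())
_,t,dt=snap('top'); CT=cam('top')
for Y in ([429.4,306,181],[497,309,181],[565,310,181]):
    uu,vv=np.round(proj(CT,Y)[0]).astype(int); print('butt',world(CT,[(uu,vv)],dt[vv,uu])[0].round())
E
```

```text
[ 478.4 -308.5  216.1] 51.25
552 key top [[541.0, -406.8, 71.2], [545.3, -394.7, 88.5], [551.5, -382.1, 90.0]]
[ 545.  -394.4   90. ] [13.3 28. ] az 97.6
btn z 71.6 350
butt [429. 307. 179.]
butt [497. 308. 182.]
butt [566. 311. 181.]
```

```bash
python3 -c "
from station import env
print(env.hand_in())"
```

```text
the job is handed in; nothing more can be done
None
```

The job is handed in (no verdict was returned); by my measurements all three files stand blade down in the cups, the key is home and turned to its stop, the ready button was pressed in and has sprung back out, and the arm is clear. One file was dropped on the mat on the way, then picked up again and placed.

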